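# Tap the stuck standoffs out of a clamped bottle and box them

## Robot

A 6-joint arm with a two-finger parallel gripper is mounted at the origin on the work surface. World frame = base frame: x ahead of the robot, y to its left, z up, the work surface at z = 0. Lengths are in m, angles in degrees, forces in N, time in s.
With the tool pointing down it reaches from about 0.4 to 0.825 m from the base axis. Payload 7 kg.
Tool frame: the origin (TCP) lies midway between the tips of the shut fingers; the grasp point (between the pads) lies 19 mm behind it; z points along the fingers, y is the direction in which the jaws open and shut (so a half turn about z gives the same grasp; the last joint's range is limited). The gripper opens to 88 mm and grips with 3 to 60 N. Pads are 19 mm wide; open, the fingers measure 130 mm over their backs; the gripper's body (78 mm by 193 mm) begins 47 mm behind the grasp point.
Start: joints at [92.825, 20.546, 0.682, 0, -70.136, -16.507], TCP at [0.16, 0.656, 0.227] pointing down, gripper open.
Joint ranges: [-176.03, 176.03], [-82.01, 121.73], [-58.28, 71.71], [-173.87, 95.51], [-174.79, -0.11], [-173.66, 173.66]. Speed limits (degrees/s): [136.94, 136.94, 172.46, 180, 180, 180].

## Interface

Orientations are given as [roll, pitch, yaw] about the fixed x, y, z axes, in that order (R = Rz(yaw) Ry(pitch) Rx(roll)).
In Python, from plant import ctrl gives the robot as it stands. The module is installed in compiled form; this text tells all that it offers.
- The arm moves only by the tool arm_command, never from a script. Its argument "targets" is a list that holds one entry, the list of rows, each a list of 7 numbers: the turn, a rotation vector about the world's x, y, z in rad, then the shift along the world's x, y, z in cm, then the opening, from 0 (shut) to 1 (fully open). A call has 1 to 8 rows; each row is the pose to reach, as a shift and turn from the pose commanded when the call began; what a row does not reach only later rows make up. A row lasts 1/12 s, in which the tool goes at most 41.7 mm and 7.16 degrees, less where a joint would pass 70% of its speed; a pose out of reach is approached as far as the arm can. A call with a gripper value outside its range is refused whole. The fingers move at their own pace and stop on an object; the grip force is fixed at half the most. Time passes only in rows, so rows that repeat a pose let the fingers close. It gives the time, the measured TCP pose, the force and the opening at its end, in the units of the state.
- ctrl.get_obs(): the state, without advancing time (a new reading comes with each control period).
- ctrl.snapshot(name): name is "scene" or "top" or "wrist"; returns the picture (420x560x3 uint8, blue, green, red); there is no depth.
- ctrl.camera_model(name): a dict with "K" (3x3 intrinsics, pixels), "xyz" and "rotation" of the camera in the world. Camera axes: x right, y up, looking along -z (the intrinsics and any distortion apply to the point x, -y, -z); pixel columns grow to the right and rows downward; lengths in m; the calibration is good to about 2 mm. A picture is of the moment at which its call begins: read the wrist's pose just before it. camera_model takes no time and is no camera call; for the wrist camera it gives the pose at the moment of the call.
- ctrl.close_job(): hands the job in, once; it reports no verdict.
The state is a dict: "clock": time; "joint_pos": joint angles; "qvel": joint speeds; "tau": joint torques, N m; "tool_pos": TCP position; "orientation": TCP orientation; "force": force on the tool from outside, world axes, zero at the start; "moment": the same for the moment, N m; "opening": finger opening in m.
Only numpy, scipy, OpenCV 4.12 (cv2) and the standard library are available. Lean on these libraries where they do the work, as an engineer would, in place of code of your own. Each camera call takes 0.05 s, during which the arm holds its last target. There are 200 camera calls.

## Task

Some standoffs are stuck in the neck of the bottle lying in the tapping stand. Set the clamp's star nut so that its cam lever starts to bite about half-way through its swing, flip the lever fully down to clamp the bottle, then tap the top side of the neck with light, brisk knocks until every standoff has dropped out. Put all the standoffs in the black kit box and flip the lever fully up again, leaving the bottle lying in its vee and the other things on the bench undisturbed.

Things in the scene. Friction and masses are not known exactly. Their poses are not given: they have to be found in the camera images.
- bottle: Clear plastic bottle lying mouth-down at 12 deg in the stand's vee. Origin on its axis, mid-body; its -x axis points out of the mouth, y is level, z up square to the axis. Body diameter 56, 90 long (x -45 to +45); neck outer diameter 28, bore 22, from x = -45 to the mouth at x = -134. 160 g.
- neck_top (a point): Top of the bottle's neck, 29 mm behind the mouth: where to knock. Bottle and cradle rock here up to 4 mm down, to a rubber stop; a spring brings them back. A slow push or steady press frees nothing; each brisk knock from above (0.1 to 0.2 m/s at contact, then off again; over 80 N is too hard) shifts the standoffs some mm towards the mouth, so it takes many.
- mouth (a point): Centre of the bottle's mouth. A standoff whose middle has passed 5 mm beyond it is out.
- standoff0: Square brass standoff, 13 x 11 x 11 mm, 13 g, threaded hole in each end; origin at its centre, x along its length. Starts lying lengthwise in the bottle's neck. Four to six of them are there; an absent one reads None.
- standoff1: Square brass standoff, 13 x 11 x 11 mm, 13 g, threaded hole in each end; origin at its centre, x along its length. Starts lying lengthwise in the bottle's neck. Four to six of them are there; an absent one reads None.
- standoff2: Square brass standoff, 13 x 11 x 11 mm, 13 g, threaded hole in each end; origin at its centre, x along its length. Starts lying lengthwise in the bottle's neck. Four to six of them are there; an absent one reads None.
- standoff3: Square brass standoff, 13 x 11 x 11 mm, 13 g, threaded hole in each end; origin at its centre, x along its length. Starts lying lengthwise in the bottle's neck. Four to six of them are there; an absent one reads None.
- standoff4: Square brass standoff, 13 x 11 x 11 mm, 13 g, threaded hole in each end; origin at its centre, x along its length. Starts lying lengthwise in the bottle's neck. Four to six of them are there; an absent one reads None.
- standoff5: Square brass standoff, 13 x 11 x 11 mm, 13 g, threaded hole in each end; origin at its centre, x along its length. Starts lying lengthwise in the bottle's neck. Four to six of them are there; an absent one reads None.
- tray_centre (a point): Middle of the floor of the stand's sheet-metal catch tray (140 along the bottle x 130 mm, floor 3 mm above the bench, rims 11 mm above the bench). A slide, 80 wide at 36 deg, brings the dropped standoffs into it; it rises from the floor 65 mm from this point to 42 mm high under the mouth.
- nut (a joint): Black star nut on the clamp's hold-down bar, 34 mm across, 20 high, axis along the bottle's z (leans 12 deg). 0 = slackest; grows clockwise seen from above, to 9.5 rad. Each turn lowers the rubber foot 5 mm. Starts too slack; needs 0.05 N m; stays where left. Right setting: with the lever open the foot clears the bottle by 3 mm, at 5.65 rad (within 1 rad).
- nut_grip (a point): On the nut's axis, 8 mm below its top (mid-height of the grip). The bar, 16 mm wide, lies 12 mm below this point: keep fingertips above it. The screw's end, diameter 8, stands up to 12 mm above the nut.
- foot_face (a point): Centre of the underside of the clamp's rubber foot (diameter 20). With the lever open it stands 7.5 mm minus 0.796 mm per rad of nut above the bottle's top; the lever's full swing lowers it a further 6 mm evenly. The rubber gives about 3 N per mm; bite begins where it touches.
- foot: The same rubber foot of the clamp, origin at the centre of its underside; it should press on the bottle with 7 to 15 N when the lever is down.
- lever (a joint): Cam lever, steel with a black end, 14 wide, 7 thick, reaching 77 mm from its hinge. 0 = open, standing up 50 deg from the bottle's axis, leaning away from the mouth; grows to 0.9 rad = fully down, along the bottle's axis, pointing away from the mouth. Stiff (0.18 N m), stays where it is left.
- lever_tip (a point): Point on the lever's centreline 70 mm from its hinge. When the lever is pulled up the cradle tips along with it a little (some degrees), so follow through past 50 deg and check that the lever reads 0.
- lever_hinge (a point): Middle of the lever's hinge; the hinge runs level across the bottle (along the bottle's y axis).
- vee (a point): Point on the cradle where the bottle's origin lies when the bottle is properly in its vee.
- kit_box: Black open kit box, loose, 150 (x) x 110 (y) x 28 mm high, walls and floor 3 mm, 350 g. Origin: centre of its underside.
- solder_spool: Solder spool standing on end, diameter 60, 46 high, loose. Leave alone. Origin: centre of its underside.
- flux_bottle: Amber flux jar, diameter 48, 85 high, loose. Leave alone. Origin: centre of its underside.
- tweezers: Steel tweezers lying flat, 115 long, 11 high, loose. Leave alone.
- paste_tin: Round steel tin, diameter 60, 18 high, loose. Leave alone. Origin: centre of its underside.
- screwdriver: Screwdriver with a black handle, lying flat, loose. Leave alone.
Mind the look-alikes: they are no part of the job. What is shaped like the kit_box but turquoise is not meant. There is more than one size of the bottle; the one meant has the size given above.

How it is judged:
By the outcome, as a careful person would: the job done as asked, in the order asked, and still so for the second after the job is handed in, with the robot touching nothing.
Of standoff0, standoff1, standoff2, standoff3, standoff4, standoff5 only 4 to 6 are there at a start; the rules pass over those that are not, and their reading is None.
At some moment in a run one of kit_box may be knocked a few centimetres aside while the robot is not near it.
Once in a run the grip may slacken for a moment while it holds something.
It also fails if it takes over 208 s, if anything falls off the work surface, if the arm or the gripper's body presses on something with over 40 N, if the wrist force passes 120 N, or if a joint passes its speed limit or range.

## Working session

There is one attempt and no reset: what is moved stays moved. The work goes in short steps, Python scripts to look and compute and a tool call to move; the robot and the scene stay as the last step left them, time stands still between calls to the robot, and variables do not carry over. Pictures are saved under pics/ and viewed, about 12 in all and at most 16, crops included, and the job is handed in when it is done.

Besides the shell and the picture viewer there is one more tool, called after "Request:" as a command line: name --argument value ..., lists and objects as JSON in quotes. arm_command: Moves the arm, as the interface text tells. Its arguments: {"type":"object","properties":{"targets":{"type":"array","items":{"type":"array","items":{"type":"array","items":{"type":"number"}}}}},"required":["targets"]}

```bash
mkdir -p pics
cat > h.py <<'E'
import numpy as np, cv2, json
from plant import ctrl
def snap(name,fn,crop=None,scale=1):
    m=ctrl.camera_model(name); im=np.array(ctrl.snapshot(name)); 
    cv2.imwrite('pics/raw_'+fn+'.png',im); np.save('pics/'+fn+'.npy',{k:np.array(v) for k,v in m.items() if k in('K','xyz','rotation')},allow_pickle=True)
    return im,m
def load(fn): return cv2.imread('pics/raw_'+fn+'.png'),np.load('pics/'+fn+'.npy',allow_pickle=True).item()
def R(m):
    r=np.array(m['rotation'],float)
    if r.shape==(3,3): return r
    from scipy.spatial.transform import Rotation
    return Rotation.from_euler('xyz',r,degrees=True).as_matrix()
def ray(m,u,v):
    K=np.array(m['K']); d=np.linalg.inv(K)@[u,v,1.]; d=R(m)@[d[0],-d[1],-d[2]]
    return np.array(m['xyz'],float),d/np.linalg.norm(d)
def proj(m,p):
    q=R(m).T@(np.array(p,float)-np.array(m['xyz'])); q=np.array(m['K'])@[q[0],-q[1],-q[2]]; return q[:2]/q[2]
def atz(m,u,v,z):
    o,d=ray(m,u,v); return o+d*(z-o[2])/d[2]
def tri(*a):
    A=np.zeros((3,3));b=np.zeros(3)
    for m,u,v in a:
        o,d=ray(m,u,v);P=np.eye(3)-np.outer(d,d);A+=P;b+=P@o
    p=np.linalg.solve(A,b); e=[np.linalg.norm((np.eye(3)-np.outer(ray(m,u,v)[1],ray(m,u,v)[1]))@(p-ray(m,u,v)[0]))*1000 for m,u,v in a]
    return p.round(4),np.round(e,1)
E
python3 - <<'E'
from h import *
print(ctrl.get_obs())
ims=[]
for n in('scene','top','wrist'):
    im,m=snap(n,n+'0'); print(n,m); ims.append(im)
cv2.imwrite('pics/scene0v.png',cv2.resize(ims[0],(800,600),interpolation=cv2.INTER_CUBIC))
cv2.imwrite('pics/top0v.png',cv2.resize(ims[1],(800,600),interpolation=cv2.INTER_CUBIC))
E
```

```text
{'clock': 0.0, 'joint_pos': array([ 9.28248511e+01,  2.05926116e+01,  6.32172893e-01, -1.99514180e-02,
       -7.01368668e+01, -1.65082925e+01]), 'qvel': array([ 0.05125233, -0.06196407, -0.02020077,  0.02077882,  0.08621004,
       -0.03750043]), 'tau': array([-4.65759440e-04, -5.82719707e+01,  2.93047982e+01,  6.99723870e+00,
        6.73446018e-03, -1.78112741e-04]), 'tool_pos': array([0.15957288, 0.65534194, 0.22559779]), 'orientation': array([ 1.79901376e+02, -9.67017544e-03, -1.36902280e+01]), 'force': array([ 0.66301327, -0.53843765, -0.5388324 ]), 'moment': array([ 0.01937056, -0.0266416 , -0.05453612]), 'opening': 0.08791420923167499}
scene {'K': array([[480.13038386,   0.        , 277.88034374],
       [  0.        , 480.13038386, 209.54590178],
       [  0.        ,   0.        ,   1.        ]]), 'xyz': array([ 1.13120194, -0.68874247,  0.90441004]), 'rotation': array([52.37876367, -0.29910383, 42.08019905])}
top {'K': array([[501.97265432,   0.        , 283.65574537],
       [  0.        , 501.97265432, 218.94537923],
       [  0.        ,   0.        ,   1.        ]]), 'xyz': array([0.27527418, 0.04362175, 1.5098042 ]), 'rotation': array([  8.90771633,  -0.95249163, -89.07961275])}
wrist {'K': array([[339.11232544,   0.        , 279.68267956],
       [  0.        , 339.11232544, 214.76858668],
       [  0.        ,   0.        ,   1.        ]]), 'xyz': array([0.23270266, 0.6379127 , 0.3834143 ]), 'rotation': array([ -16.00104343,   -0.10622891, -103.68100557])}
```

View pics/scene0v.png

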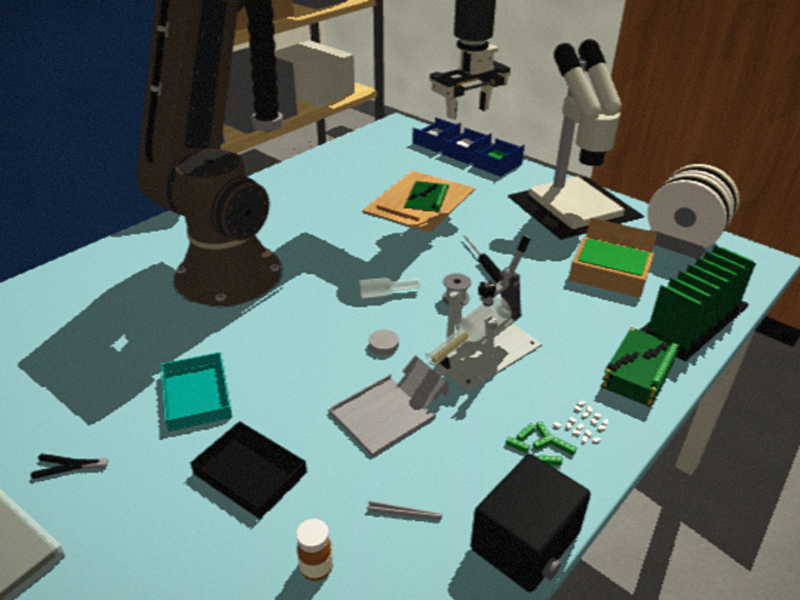

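View pics/top0v.png

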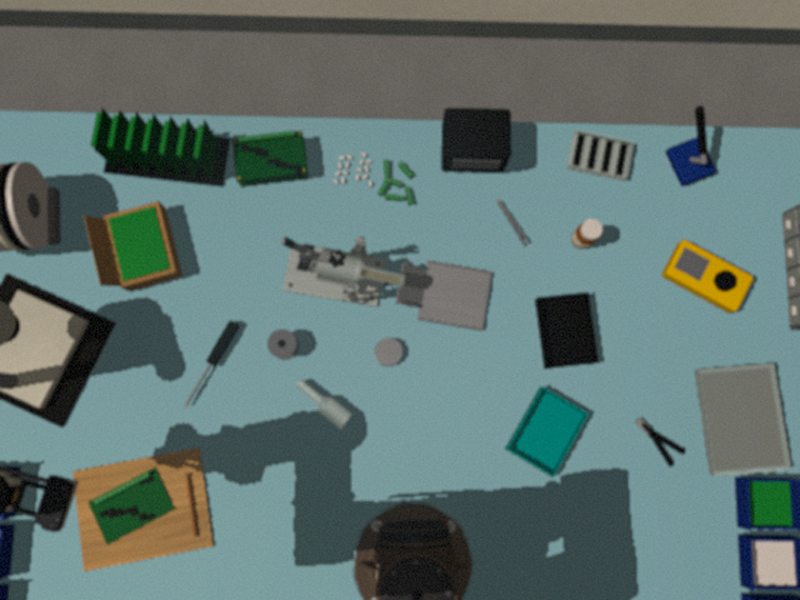

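The scene view (800x600) shows the stand at about (480,320), with tray at (390,410). The black kit box is at (250,468); its turquoise look-alike is at (197,390). The small loose bottle at (388,287) is a decoy for the bottle in the stand. The top view shows the stand bottle at (355,272), tray (455,295), kit box (568,330), turquoise box (550,430) and loose bottle (325,402).

Run:
```python
from h import *
t,mt=load('top0'); s,ms=load('scene0')
f=0.7
for n,u,v,z in [('tray c',455,295,.003),('trayR',490,270,.011),('trayRb',485,328,.011),('trayLb',418,318,.011),('mouth',405,279,.07),('bottle rear',320,268,.11),('kit',568,331,.028),('kitTL',537,296,.028),('kitTR',590,293,.028),('kitBR',599,360,.028),('kitBL',545,367,.028),('spool',283,344,.046),('tin',389,351,.018),('flux',592,233,.085),('tweez',514,222,0),('base',413,565,0),('screwdr',215,360,0)]:
    print(n,atz(mt,u*f,v*f,z).round(3))
c=cv2.resize(s[150:330,210:390],(600,600),interpolation=cv2.INTER_CUBIC)
d=cv2.resize(t[155:240,190:360],(800,400),interpolation=cv2.INTER_CUBIC)
cv2.imwrite('pics/c1.png',c); cv2.imwrite('pics/c2.png',d)
```

```text
tray c [ 0.552 -0.083  0.003]
trayR [ 0.607 -0.157  0.011]
trayRb [ 0.481 -0.147  0.011]
trayLb [ 0.5   -0.005  0.011]
mouth [0.571 0.025 0.07 ]
bottle rear [0.582 0.195 0.11 ]
kit [ 0.476 -0.318  0.028]
kitTL [ 0.549 -0.254  0.028]
kitTR [ 0.557 -0.366  0.028]
kitBR [ 0.416 -0.382  0.028]
kitBL [ 0.4   -0.269  0.028]
spool [0.436 0.272 0.046]
tin [0.428 0.055 0.018]
flux [ 0.672 -0.358  0.085]
tweez [ 0.717 -0.212  0.   ]
base [-0.003 -0.002  0.   ]
screwdr [0.404 0.42  0.   ]
```

View pics/c1.png

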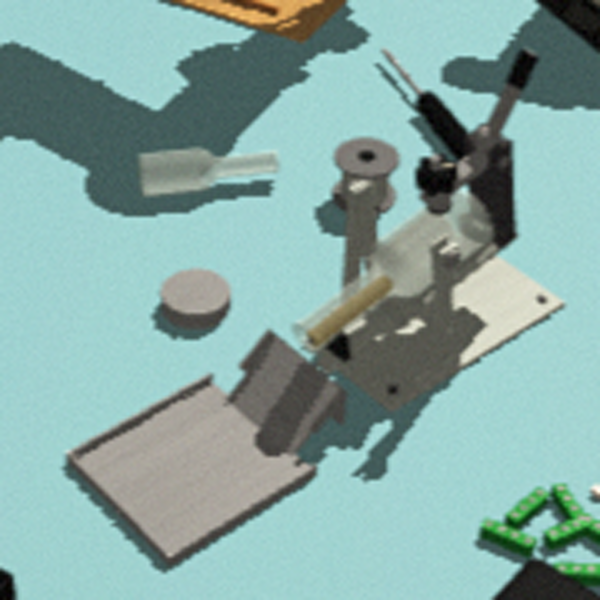

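The close crop confirms the clamp on the standing bottle: nut at crop (437,180), lever up at (510,90), and brass standoffs in the neck at (350,310). Next I move the wrist camera over it.

Request:
arm_command --targets '[[[-0.0,0,-0.6,20,-26,6,1],[0,0,-0.6,20,-26,6,1],[0,0,-0.6,20,-26,6,1],[0,0,-0.6,20,-26,6,1],[0,0,-0.6,20,-26,6,1],[0,0,-0.6,20,-26,6,1],[0,0,-0.6,20,-26,6,1],[0,0,-0.6,20,-26,6,1]]]'

```text
clock: 0.82
tool_pos: [0.3603, 0.394, 0.2869]
orientation: [-180.0, 0.0, -48.0]
force: [1.3, 1.1, 0.6]
opening: 0.0873
```

Request:
arm_command --targets '[[[0,0,-0.73,22,-27,2,1],[0,0,-0.73,22,-27,2,1],[0,0,-0.73,22,-27,2,1],[0,0,-0.73,22,-27,2,1],[0,0,-0.73,22,-27,2,1],[0,0,-0.73,22,-27,2,1],[0,0,-0.73,22,-27,2,1],[0,0,-0.73,22,-27,2,1]]]'

```text
clock: 1.48
tool_pos: [0.5706, 0.136, 0.3058]
orientation: [180.0, 0.0, -89.9]
force: [0.1, 0.5, 0.9]
opening: 0.0875
```

Request:
arm_command --targets '[[[0,0,0,0,0,0,1],[0,0,0,0,0,0,1],[0,0,0,0,0,0,1]]]'

```text
clock: 1.73
tool_pos: [0.5696, 0.1376, 0.3051]
orientation: [179.9, -0.0, -90.0]
force: [0.2, -0.0, 0.2]
opening: 0.0873
```

Run:
```python
from h import *
o=ctrl.get_obs(); print(o['tool_pos'],o['orientation'],o['joint_pos'],o['force'])
im,m=snap('wrist','w1'); print(m['xyz'],m['rotation'])
cv2.imwrite('pics/w1v.png',cv2.resize(im,(800,600),interpolation=cv2.INTER_CUBIC))
```

```text
[0.5696319  0.13760414 0.30511995] [ 1.79946827e+02 -9.75802420e-03 -8.99597713e+01] [ 3.26712636e+01  9.89138942e+00 -3.60896635e+00 -2.10314465e-02
 -7.65496872e+01 -3.26261385e+01] [ 0.16433673 -0.00057707  0.24391163]
[0.57023563 0.06279898 0.4628169 ] [-1.60383712e+01  1.76701945e-02 -1.79952278e+02]
```

View pics/w1v.png

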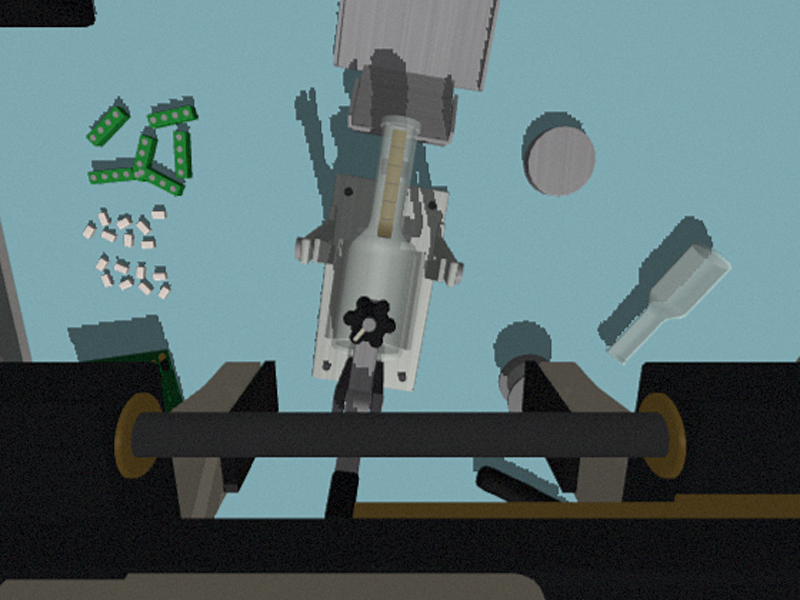

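The nut shows as a 6-lobed star at (369,322), with the lever behind it at (345,490). Six brass segments fill the neck between (398,130) and (385,235). Next is a side view for triangulation.

Request:
arm_command --targets '[[[0,-0.5,0,-12,9,-5,1],[0,-0.5,0,-12,9,-5,1],[0,-0.5,0,-12,9,-5,1],[0,-0.5,0,-12,9,-5,1],[0,-0.5,0,-12,9,-5,1],[0,-0.5,0,-12,9,-5,1],[0,-0.5,0,-12,9,-5,1],[0,-0.5,0,-12,9,-5,1]]]'

```text
clock: 2.45
tool_pos: [0.4475, 0.2284, 0.2549]
orientation: [-151.4, -0.1, -89.6]
force: [0.7, 0.1, -0.0]
opening: 0.0875
```

Run:
```python
from h import *
o=ctrl.get_obs(); print(o['tool_pos'],o['orientation'],o['qvel'].round(2))
im,m=snap('wrist','w2'); print(m['xyz'],m['rotation'])
cv2.imwrite('pics/w2v.png',cv2.resize(im,(800,600),interpolation=cv2.INTER_CUBIC))
```

```text
[0.44748556 0.22836516 0.25488828] [-1.51365240e+02 -9.92725327e-02 -8.95554845e+01] [-2.7   1.8   6.12 -2.05 -0.74  3.2 ]
[0.37268727 0.15318661 0.39336698] [ -15.92930419   28.70648166 -179.47058485]
```

View pics/w2v.png

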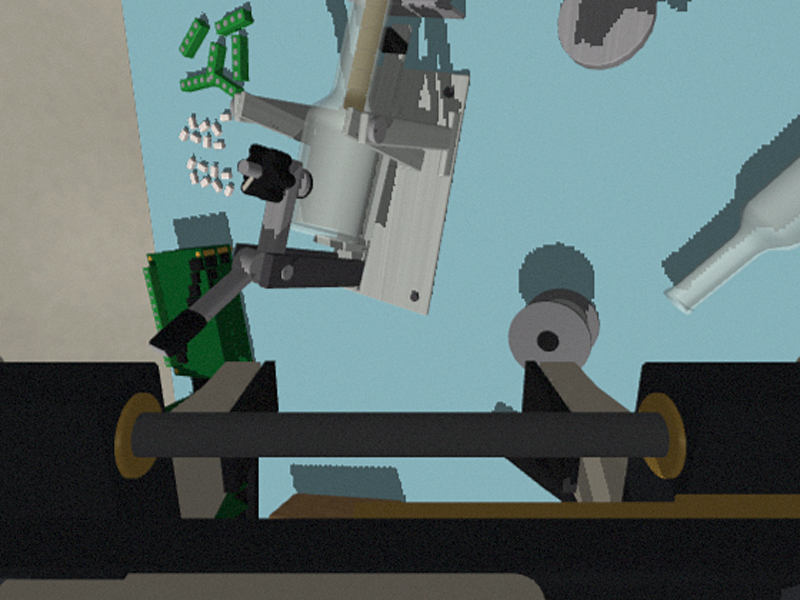

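Run:
```python
from h import *
w1=load('w1')[1];w2=load('w2')[1];s=load('scene0')[1];t=load('top0')[1]
f=.7
W1=lambda u,v:(w1,u*f,v*f);W2=lambda u,v:(w2,u*f,v*f);S=lambda u,v:(s,210+u*.3,150+v*.3);T=lambda u,v:(t,u*f,v*f)
print('screw top',tri(W1(369,325),W2(247,168)))
print('nut',tri(W1(369,322),W2(266,172)),tri(W1(369,322),W2(266,172),S(437,178)))
print('hinge',tri(W2(250,262),S(478,152)))
print('levend',tri(W2(162,348),S(528,55)))
print('mouth',tri(W1(401,121),S(308,338)))
print('baseplate corner near', tri(W1(313,378),S(565,303)), tri(W1(413,388),W2(430,313)))
print('tin',tri(W1(563,160),S(195,290)))
print('tray ext', [atz(w1,*x[1:],.011).round(4) for x in (W1(335,64),W1(482,90))])
for n,im in(('w1',load('w1')[0]),):
  cv2.imwrite('pics/c3.png',cv2.resize(im[60:270,190:350],(600,788),interpolation=cv2.INTER_CUBIC)[:600])
```

```text
screw top (array([0.5888, 0.1551, 0.1814]), array([0.2, 0.2]))
nut (array([0.5897, 0.1578, 0.1657]), array([0.6, 0.6])) (array([0.5911, 0.1581, 0.163 ]), array([1.5, 1. , 0.9]))
hinge (array([0.5996, 0.2083, 0.1687]), array([5.9, 5.9]))
levend (array([0.6043, 0.249 , 0.2378]), array([0.6, 0.6]))
mouth (array([0.5707, 0.0297, 0.0692]), array([1.7, 1.7]))
baseplate corner near (array([ 6.599e-01,  2.727e-01, -2.000e-04]), array([0.2, 0.2])) (array([ 0.556 ,  0.2856, -0.0032]), array([0., 0.]))
tin (array([0.4274, 0.0568, 0.0171]), array([1., 1.]))
tray ext [array([ 0.6252, -0.0216,  0.011 ]), array([ 0.4995, -0.0013,  0.011 ])]
```

```bash
cat >> h.py <<'E'
from scipy.spatial.transform import Rotation as Rot
PSI=81.5; M0=np.array([.5707,.0297,.0692])
def frame(psi=PSI): return Rot.from_euler('ZY',[psi,-12],degrees=True).as_matrix()
def B(x,y,z,psi=PSI,M=M0):  # bottle coords mm -> world
    return M+frame(psi)@(np.array([x+134,y,z])/1000)
E
python3 - <<'E'
from h import *
outs=[]
for n,(y0,y1,x0,x1),k in (('w2',(20,270,90,340),3.2),('w1',(70,330,210,340),2.3)):
    im,m=load(n); c=cv2.resize(im[y0:y1,x0:x1],None,fx=k,fy=k,interpolation=cv2.INTER_CUBIC)
    def dot(p,col):
        u=(proj(m,p)-[x0,y0]+.5)*k; cv2.circle(c,tuple(int(a) for a in u),2,col,-1)
    for z in (28,40,50,60,70,80): dot(B(13,0,z),(0,0,255))
    for x in range(-134,46,10): dot(B(x,0,0),(0,255,0))
    for x in (-45,0,45):
        for a in range(0,360,15): dot(B(x,28*np.cos(np.radians(a)),28*np.sin(np.radians(a))),(255,0,255))
    for x in (-134,-60):
        for a in range(0,360,15): dot(B(x,14*np.cos(np.radians(a)),14*np.sin(np.radians(a))),(255,128,0))
    outs.append(c[:600])
h=min(o.shape[0] for o in outs)
v=np.hstack([o[:h] for o in outs]); print(v.shape); cv2.imwrite('pics/ov.png',v[:,:1100] if v.shape[1]<=800 else cv2.resize(v,None,fx=800/v.shape[1],fy=800/v.shape[1]))
E
```

```text
(598, 1099, 3)
```

View pics/ov.png

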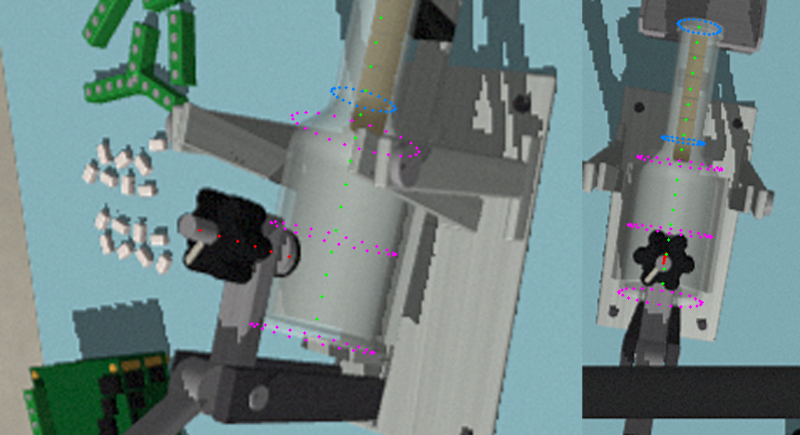

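In the side overlay, screw top and nut axis agree between both views: screw at bottle x≈13, nut mid-height z≈64, hinge about (66,60). The bottle sits a few mm below my first model. Next I work out the nut approach.

```bash
cat >> h.py <<'E'
def rel(p,Rt=None,o=None,show=True):
    o=o or ctrl.get_obs(); R0=Rot.from_euler('xyz',o['orientation'],degrees=True)
    d=(np.array(p)-o['tool_pos'])*100
    rv=(Rot.from_matrix(Rt)*R0.inv()).as_rotvec() if Rt is not None else np.zeros(3)
    if show: print('rot',rv.round(3),'shift',d.round(2))
    return rv,d
def RT(theta=0,psi=PSI):  # tool down bottle -z, y across; theta ccw about zb
    b,y,z=frame(psi).T
    return Rot.from_rotvec(np.radians(theta)*z).as_matrix()@np.stack([-b,y,-z],1)
E
python3 - <<'E'
from h import *
zb=frame()[:,2]; print('zb',zb, 'b',frame()[:,0])
print(B(13.3,0,58),B(13.3,0,128))
rel(B(13.3,0,140),RT(-60))
E
```

```text
zb [-0.0307313  -0.20562796  0.9781476 ] b [0.14457942 0.96740349 0.20791169]
[0.59021413 0.16027211 0.15655795] [0.58806294 0.14587816 0.22502828]
rot [ 0.494  0.535 -1.125] shift [13.9  -8.58 -1.94]
```

Request:
arm_command --targets '[[[0.25,0.27,-0.56,2,-9,2,0.55],[0.25,0.27,-0.56,2,-9,2,0.55],[0.25,0.27,-0.56,4,-9,2,0.55],[0.25,0.27,-0.56,10,-9,2,0.55],[0.494,0.535,-1.125,14,-8.6,0,0.55],[0.494,0.535,-1.125,14,-8.6,0,0.55],[0.494,0.535,-1.125,14,-8.6,0,0.55],[0.494,0.535,-1.125,14,-8.6,0,0.55]]]'

```text
clock: 3.17
tool_pos: [0.5925, 0.1426, 0.2548]
orientation: [179.4, 9.0, -141.8]
force: [-0.7, -0.4, 0.0]
opening: 0.0489
```

Request:
arm_command --targets '[[[0,0,0,0,0,0,0.55],[0,0,0,0,0,0,0.55]]]'

```text
clock: 3.33
tool_pos: [0.5918, 0.1418, 0.2558]
orientation: [179.7, 9.1, -141.4]
force: [-0.4, -0.5, 0.5]
opening: 0.0484
```

Run:
```python
from h import *
o=ctrl.get_obs(); print(o['tool_pos'],o['joint_pos'].round(1),o['opening'])
rel(B(13.3,0,140),RT(-60))
```

```text
[0.59177189 0.14178815 0.25579666] [ 30.8   8.5 -11.6  -1.8 -61.  -81.5] 0.04836960524404388
rot [ 0.125  0.135 -0.283] shift [-0.41  0.16 -1.9 ]
```

Request:
arm_command --targets '[[[0.125,0.135,-0.283,-0.4,0.2,-1.9,0.55],[0.125,0.135,-0.283,-0.4,0.2,-1.9,0.55],[0.125,0.135,-0.283,-0.4,0.2,-1.9,0.55],[0.125,0.135,-0.283,-0.4,0.2,-1.9,0.55],[0.125,0.135,-0.283,-0.4,0.2,-1.9,0.55]]]'

```text
clock: 3.75
tool_pos: [0.5862, 0.1438, 0.2371]
orientation: [169.6, 6.0, -158.8]
force: [-0.4, 0.1, -0.1]
opening: 0.0484
```

Run:
```python
from h import *
o=ctrl.get_obs(); print(o['tool_pos'],o['joint_pos'].round(1),o['opening'])
im,m=snap('wrist','w3'); k=2
c=cv2.resize(im,None,fx=1.42,fy=1.42,interpolation=cv2.INTER_CUBIC)
for z in (84,74,58): cv2.circle(c,tuple(int(a*1.42) for a in proj(m,B(13.3,0,z))),2,(0,0,255),-1)
cv2.circle(c,tuple(int(a*1.42) for a in proj(m,o['tool_pos'])),2,(255,0,255),-1)
cv2.imwrite('pics/w3v.png',c)
rel(B(13.3,0,58),RT(-60))
```

```text
[0.58617378 0.14377349 0.23713807] [ 25.6  11.4  -7.1 -10.9 -65.1 -89.8] 0.04835166174386109
rot [ 0.001  0.001 -0.004] shift [ 0.43  1.63 -8.06]
```

View pics/w3v.png

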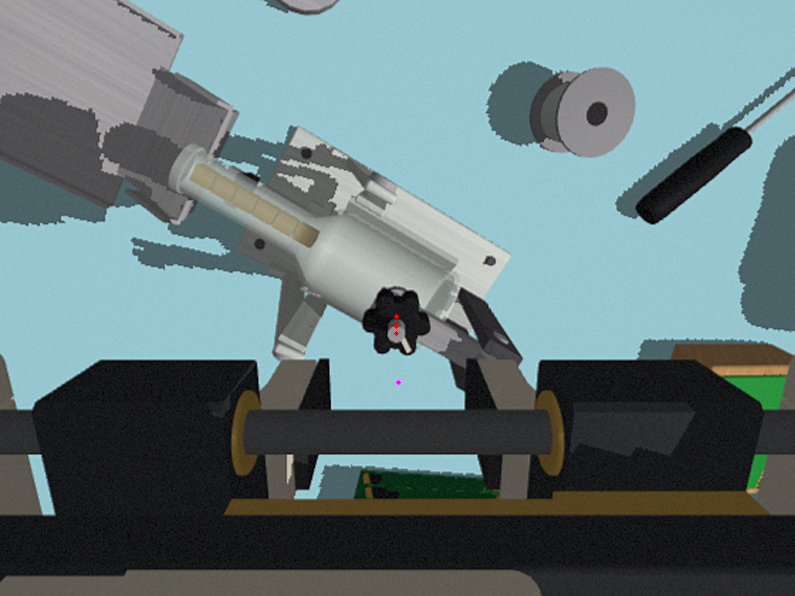

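The nut axis dots land on the screw end at (397,333) in the picture, and six standoffs are visible. Now I descend and grip.

Request:
arm_command --targets '[[[0,0,0,0.2,0.8,-4,0.55],[0,0,0,0.43,1.65,-7,0.55],[0,0,0,0.43,1.65,-8,0.55],[0,0,0,0.43,1.65,-8,0.55],[0,0,0,0.43,1.65,-8,0.0],[0,0,0,0.43,1.65,-8,0.0],[0,0,0,0.43,1.65,-8,0.0],[0,0,0,0.43,1.65,-8,0.0]]]'

```text
clock: 4.47
tool_pos: [0.5907, 0.1604, 0.1583]
orientation: [169.5, 6.0, -159.0]
force: [-0.3, -0.4, 0.4]
opening: 0.0268
```

Request:
arm_command --targets '[[[0,0,0,0,0,0,0],[0,0,0,0,0,0,0]]]'

```text
clock: 4.63
tool_pos: [0.5907, 0.1604, 0.1579]
orientation: [169.6, 6.0, -159.0]
force: [-0.9, -0.4, 4.8]
opening: 0.0243
```

```bash
cat > st.py <<'E'
from h import *
o=ctrl.get_obs(); zb=frame()[:,2]
Rr=Rot.from_euler('xyz',o['orientation'],degrees=True)
th=Rot.from_matrix(Rr.as_matrix()@RT(0).T).as_rotvec()@zb*57.3
p=frame().T@(o['tool_pos']-M0)*1000-[134,0,0]
print('t',round(o['clock'],2),'bottlefr',p.round(1),'theta',th.round(1),'mz',(o['moment']@zb).round(3),'mom',o['moment'].round(2),'F',o['force'].round(1),'open',o['opening'].round(4),'j',o['joint_pos'].round(0))
E
python3 st.py; python3 -c "
from h import *
print((frame()[:,2]*np.radians(120)).round(3))"
```

```text
[-0.064 -0.431  2.049]Traceback (most recent call last):
  File "st.py", line 6, in <module>
    print('t',round(o['clock'],2),'bottlefr',p.round(1),'theta',th.round(1),'mz',(o['moment']@zb).round(3),'mom',o['moment'].round(2),'F',o['force'].round(1),'open',o['opening'].round(4),'j',o['joint_pos'].round(0))
                                                                                                                                                                     ^^^^^^^^^^^^^^^^^^
AttributeError: 'float' object has no attribute 'round'
```

```bash
sed -i "s/o\['opening'\].round(4)/round(o['opening'],4)/" st.py; python3 st.py
```

```text
t 4.63 bottlefr [13.8 -0.5 59.2] theta -60.0 mz 0.042 mom [-0.38  0.12  0.06] F [-0.9 -0.4  4.8] open 0.0243 j [ 27.  16. -12. -12. -56. -89.]
```

Request:
arm_command --targets '[[[0,0,0,0,0,0,0],[0,0,0,0,0,0,0]]]'

```text
clock: 4.8
tool_pos: [0.5907, 0.1604, 0.1578]
orientation: [169.6, 6.0, -159.0]
force: [-0.8, -0.4, 7.1]
opening: 0.0242
```

```bash
python3 st.py
```

```text
t 4.8 bottlefr [13.8 -0.5 59.1] theta -60.0 mz 0.051 mom [-0.38  0.28  0.1 ] F [-0.8 -0.4  7.1] open 0.0242 j [ 27.  16. -12. -12. -56. -89.]
```

Request:
arm_command --targets '[[[-0.0032,-0.0215,0.1025,0,0,0,0],[-0.0064,-0.043,0.205,0,0,0,0],[-0.0096,-0.0645,0.307,0,0,0,0],[-0.0128,-0.086,0.41,0,0,0,0],[-0.016,-0.1075,0.512,0,0,0,0]]]'

```text
clock: 5.22
tool_pos: [0.5904, 0.161, 0.1578]
orientation: [174.0, 10.4, -128.7]
force: [-2.8, 0.9, 8.3]
opening: 0.0241
```

```bash
python3 st.py
python3 - <<'E'
from h import *
im,m=snap('wrist','w4'); cv2.imwrite('pics/w4v.png',cv2.resize(im[200:380,180:390],(700,600),interpolation=cv2.INTER_CUBIC))
E
```

```text
t 5.22 bottlefr [14.3 -0.1 59. ] theta -29.7 mz -0.034 mom [0.74 1.07 0.21] F [-2.8  0.9  8.3] open 0.0241 j [ 27.  16. -12. -12. -56. -59.]
```

View pics/w4v.png

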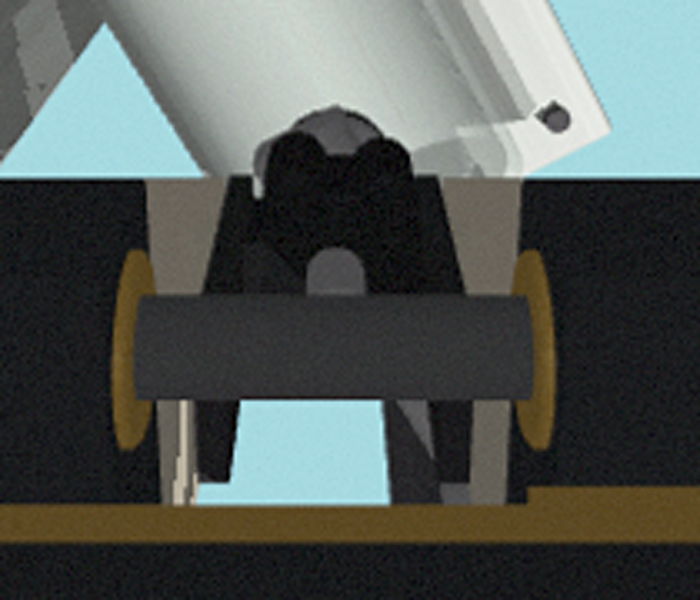

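The fingers sit symmetrically on the star nut at (335,200). I continue turning counter-clockwise to find the zero stop, watching the moment.

Request:
arm_command --targets '[[[-0.0032,-0.0215,0.1025,0,0,0.1,0],[-0.0064,-0.043,0.205,0,0,0.1,0],[-0.0096,-0.0645,0.307,0,0,0.1,0],[-0.0128,-0.086,0.41,0,0,0.1,0],[-0.016,-0.1075,0.512,0,0,0.1,0],[-0.0193,-0.129,0.6145,0,0,0.1,0]]]'

```text
clock: 5.77
tool_pos: [0.5896, 0.1608, 0.1576]
orientation: [-178.8, 11.9, -92.2]
force: [-1.7, 3.1, 2.2]
opening: 0.0238
```

```bash
python3 st.py
```

```text
t 5.77 bottlefr [13.9  0.7 58.9] theta 6.2 mz -0.524 mom [ 0.05  0.99 -0.33] F [-1.7  3.1  2.2] open 0.0238 j [ 27.  16. -12. -12. -56. -23.]
```

Request:
arm_command --targets '[[[-0.0032,-0.0215,0.1025,0,0,0,0],[-0.0064,-0.043,0.205,0,0,0,0],[-0.0096,-0.0645,0.307,0,0,0,0],[-0.0128,-0.086,0.41,0,0,0,0],[-0.016,-0.1075,0.512,0,0,0,0],[-0.0193,-0.129,0.6145,0,0,0,0]]]'

```text
clock: 6.27
tool_pos: [0.5894, 0.1604, 0.1572]
orientation: [-172.0, 8.8, -55.7]
force: [-1.5, 3.5, 0.4]
opening: 0.0244
```

```bash
python3 st.py
```

```text
t 6.27 bottlefr [13.5  0.9 58.6] theta 42.2 mz -0.818 mom [ 0.4   0.94 -0.63] F [-1.5  3.5  0.4] open 0.0244 j [ 27.  16. -12. -12. -56.  13.]
```

The moment jumped to −0.5 to −0.8 N·m, so the zero stop is reached. I open, rise and look at the nut's white mark as the zero reference.

Request:
arm_command --targets '[[[0,0,0,0,0,0,0.5],[0,0,0,0,0,0,0.5],[0,0,0,0,0,0,0.5],[-0.009,-0.062,0.295,-0.07,-0.5,2.4,0.5],[-0.009,-0.062,0.295,-0.18,-1.23,5.87,0.5],[-0.009,-0.062,0.295,-0.25,-1.65,7.8,0.5],[-0.009,-0.062,0.295,-0.25,-1.65,7.8,0.5],[-0.009,-0.062,0.295,-0.25,-1.65,7.8,0.5]]]'

```text
clock: 6.93
tool_pos: [0.5884, 0.1439, 0.2373]
orientation: [-169.5, 5.9, -38.9]
force: [0.3, 0.4, -0.1]
opening: 0.0439
```

```bash
cat > mark.py <<'E'
import sys
from h import *
fn=sys.argv[1]
im,m=snap('wrist',fn); zc=float(sys.argv[2]) if len(sys.argv)>2 else 74
# rectify plane at nut top (bottle frame), 0.125mm/px, up=+x bottle, right = -y
src=[];dst=[]
for x in(-25,25):
    for y in(-25,25):
        src.append(proj(m,B(13.5+x,y,zc))); dst.append([200-y*8,200-x*8])
H=cv2.getPerspectiveTransform(np.float32(src),np.float32(dst))
cv2.imwrite('pics/'+fn+'v.png',cv2.warpPerspective(im,H,(400,400),flags=cv2.INTER_CUBIC))
E
python3 st.py; python3 mark.py z0
python3 - <<'E'
import sys; sys.argv=['','w3']
from h import *
im,m=load('w3')
src=[];dst=[]
for x in(-25,25):
    for y in(-25,25):
        src.append(proj(m,B(13.5+x,y,74))); dst.append([200-y*8,200-x*8])
H=cv2.getPerspectiveTransform(np.float32(src),np.float32(dst))
a=cv2.warpPerspective(im,H,(400,400)); b=cv2.imread('pics/z0v.png'); cv2.imwrite('pics/zz.png',np.hstack([a,b]))
E
```

```text
t 6.93 bottlefr [ 14.   -0.6 140.4] theta 59.1 mz -0.012 mom [-0.68  0.19  0.01] F [ 0.3  0.4 -0.1] open 0.0439 j [ 26.  11.  -7. -11. -65.  29.]
```

View pics/zz.png

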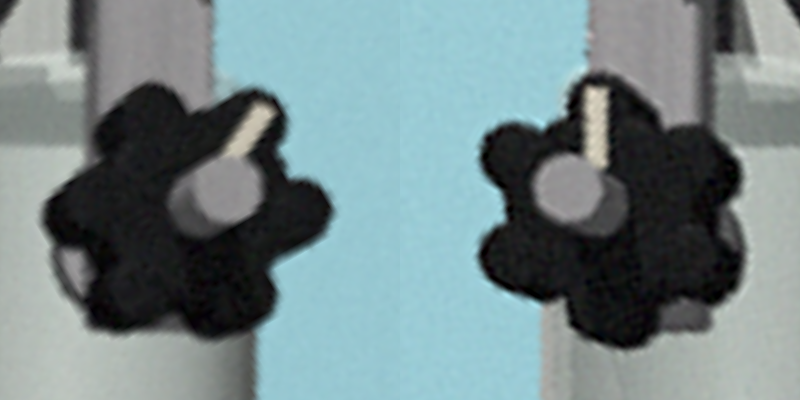

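The mark now points straight along the lever, so the nut is at 0; it started at about 33° (0.58 rad). The target is 324° clockwise, done as 120 + 120 + 84.

Run:
```python
from h import *
rel(B(13.5,0,59.5),RT(60))
```

```text
rot [ 0.001 -0.002  0.016] shift [ 0.26  1.63 -7.77]
```

Request:
arm_command --targets '[[[0,0,0.016,0.13,0.8,-4,0.5],[0,0,0.016,0.26,1.63,-7.5,0.5],[0,0,0.016,0.26,1.63,-7.7,0.5],[0,0,0.016,0.26,1.63,-7.7,0],[0,0,0.016,0.26,1.63,-7.7,0],[0,0,0.016,0.26,1.63,-7.7,0],[0,0,0.016,0.26,1.63,-7.7,0],[0,0,0.016,0.26,1.63,-7.7,0]]]'

```text
clock: 7.65
tool_pos: [0.5896, 0.1596, 0.1585]
orientation: [-169.8, 6.0, -37.9]
force: [-0.1, -2.9, -3.7]
opening: 0.0298
```

Request:
arm_command --targets '[[[0.0032,0.0215,-0.1025,0,0,0,0],[0.0064,0.043,-0.205,0,0,0,0],[0.0096,0.0645,-0.307,0,0,0,0],[0.0128,0.086,-0.41,0,0,0,0],[0.016,0.1075,-0.512,0,0,0,0],[0.0193,0.129,-0.6145,0,0,0,0],[0.0225,0.1505,-0.717,0,0,0,0],[0.0257,0.172,-0.8195,0,0,0,0]]]'

```text
clock: 8.32
tool_pos: [0.5893, 0.1595, 0.1584]
orientation: [-177.7, 11.8, -86.4]
force: [-1.7, -1.6, -3.4]
opening: 0.0293
```

Request:
arm_command --targets '[[[0.0032,0.0215,-0.1025,0,0,0,0],[0.0064,0.043,-0.205,0,0,0,0],[0.0096,0.0645,-0.307,0,0,0,0],[0.0128,0.086,-0.41,0,0,0,0],[0.016,0.1075,-0.512,0,0,0,0],[0.0193,0.129,-0.6145,0,0,0,0],[0.0225,0.1505,-0.717,0,0,0,0],[0.0257,0.172,-0.8195,0,0,0,0]]]'

```text
clock: 8.98
tool_pos: [0.5892, 0.1595, 0.1584]
orientation: [172.7, 9.6, -135.3]
force: [-2.2, -1.5, -2.2]
opening: 0.0293
```

```bash
python3 st.py
```

```text
t 8.98 bottlefr [12.8  0.9 60. ] theta -36.2 mz 0.073 mom [-1.64  0.66  0.16] F [-2.2 -1.5 -2.2] open 0.0293 j [ 27.  16. -12. -12. -56. -65.]
```

Request:
arm_command --targets '[[[0.0032,0.0215,-0.1025,0,0,0,0],[0.0064,0.043,-0.205,0,0,0,0],[0.0096,0.0645,-0.307,0,0,0,0],[0.0128,0.086,-0.41,0,0,0,0],[0.0128,0.086,-0.41,0,0,0,0],[0.0128,0.086,-0.41,0,0,0,0.5],[0.0128,0.086,-0.41,0,0,0,0.5],[0.0128,0.086,-0.41,0,0,0,0.5]]]'

```text
clock: 9.65
tool_pos: [0.5911, 0.1607, 0.1595]
orientation: [169.5, 6.2, -158.8]
force: [-0.1, -0.0, 0.2]
opening: 0.0419
```

```bash
python3 st.py
python3 - <<'E'
from h import *
rel(B(13.5,0,60),RT(60))
E
```

```text
t 9.65 bottlefr [14.4 -0.8 60.8] theta -59.7 mz 0.047 mom [-0.62 -0.07  0.01] F [-0.1 -0.   0.2] open 0.0419 j [ 27.  15. -12. -12. -56. -89.]
rot [-0.069 -0.431  2.043] shift [-0.09 -0.06 -0.09]
```

Request:
arm_command --targets '[[[-0.0035,-0.0215,0.102,0,0,0,0.5],[-0.0138,-0.0862,0.409,-0.05,-0.05,-0.1,0.5],[-0.0138,-0.0862,0.409,-0.05,-0.05,-0.1,0.5],[-0.0276,-0.1724,0.817,-0.05,-0.05,-0.1,0.5],[-0.0276,-0.1724,0.817,-0.1,-0.05,-0.1,0.5],[-0.0276,-0.1724,0.817,-0.1,-0.05,-0.1,0.5],[-0.0276,-0.1724,0.817,-0.1,-0.05,-0.1,0.5],[-0.0345,-0.2155,1.02,-0.1,-0.05,-0.1,0.5]]]'

```text
clock: 10.32
tool_pos: [0.5899, 0.1602, 0.1583]
orientation: [179.2, 12.0, -103.0]
force: [0.6, 1.1, -0.0]
opening: 0.0439
```

Request:
arm_command --targets '[[[-0.0345,-0.2155,1.02,0,0,0,0.5],[-0.0345,-0.2155,1.02,0,0,0,0.5],[-0.0345,-0.2155,1.02,0,0,0,0.5],[-0.0345,-0.2155,1.02,0,0,0,0.5],[-0.0345,-0.2155,1.02,0,0,0,0.5],[-0.0345,-0.2155,1.02,0,0,0,0.5],[-0.0345,-0.2155,1.02,0,0,0,0.5],[-0.0345,-0.2155,1.02,0,0,0,0.5]]]'

```text
clock: 10.98
tool_pos: [0.5899, 0.1602, 0.1583]
orientation: [-170.3, 7.0, -45.0]
force: [0.5, -0.3, -0.2]
opening: 0.0438
```

```bash
python3 st.py
python3 - <<'E'
from h import *
rel(B(13.5,0,60),RT(60))
E
```

```text
t 10.98 bottlefr [13.5  0.3 59.7] theta 52.9 mz -0.004 mom [-0.61  0.1  -0.  ] F [ 0.5 -0.3 -0.2] open 0.0438 j [ 27.  15. -12. -12. -56.  24.]
rot [-0.003 -0.022  0.121] shift [ 0.03 -0.01  0.03]
```

Request:
arm_command --targets '[[[-0.003,-0.022,0.121,0,0,0,0.5],[-0.003,-0.022,0.121,0,0,0,0],[-0.003,-0.022,0.121,0,0,0,0],[-0.003,-0.022,0.121,0,0,0,0],[-0.003,-0.022,0.121,0,0,0,0],[-0.003,-0.022,0.121,0,0,0,0],[-0.003,-0.022,0.121,0,0,0,0]]]'

```text
clock: 11.57
tool_pos: [0.5893, 0.1598, 0.1577]
orientation: [-169.7, 6.1, -38.5]
force: [-0.5, 0.4, 0.4]
opening: 0.0239
```

Request:
arm_command --targets '[[[0.0032,0.0215,-0.1025,0,0,0,0],[0.0064,0.043,-0.205,0,0,0,0],[0.0096,0.0645,-0.307,0,0,0,0],[0.0128,0.086,-0.41,0,0,0,0],[0.016,0.1075,-0.512,0,0,0,0],[0.0193,0.129,-0.6145,0,0,0,0],[0.0225,0.1505,-0.717,0,0,0,0],[0.0257,0.172,-0.8195,0,0,0,0]]]'

```text
clock: 12.23
tool_pos: [0.5893, 0.1598, 0.1578]
orientation: [-177.7, 11.8, -87.1]
force: [-0.7, -1.2, 0.8]
opening: 0.0238
```

Request:
arm_command --targets '[[[0.0032,0.0215,-0.1025,0,0,0,0],[0.0064,0.043,-0.205,0,0,0,0],[0.0096,0.0645,-0.307,0,0,0,0],[0.0128,0.086,-0.41,0,0,0,0],[0.016,0.1075,-0.512,0,0,0,0],[0.0193,0.129,-0.6145,0,0,0,0],[0.0225,0.1505,-0.717,0,0,0,0],[0.0257,0.172,-0.8195,0,0,0,0]]]'

```text
clock: 12.9
tool_pos: [0.5893, 0.1597, 0.1577]
orientation: [172.7, 9.6, -135.9]
force: [-1.0, 0.1, 1.1]
opening: 0.0242
```

Request:
arm_command --targets '[[[0.0032,0.0215,-0.1025,0,0,0,0],[0.0064,0.043,-0.205,0,0,0,0],[0.0096,0.0645,-0.307,0,0,0,0],[0.0128,0.086,-0.41,0,0,0,0],[0.0128,0.086,-0.41,0,0,0,0],[0.0128,0.086,-0.41,0,0,0,0.5],[0.0128,0.086,-0.41,0,0,0,0.5],[0.0128,0.086,-0.41,0,0,0,0.5]]]'

```text
clock: 13.57
tool_pos: [0.5892, 0.1598, 0.1576]
orientation: [169.5, 5.9, -159.4]
force: [0.9, -0.1, 0.1]
opening: 0.039
```

```bash
python3 st.py
python3 - <<'E'
from h import *
rel(B(13.5,0,60),RT(60))
E
```

```text
t 13.57 bottlefr [12.9  1.  59.2] theta -60.4 mz 0.05 mom [-0.64 -0.07  0.02] F [ 0.9 -0.1  0.1] open 0.039 j [ 27.  15. -12. -12. -56. -90.]
rot [-0.065 -0.433  2.055] shift [0.1  0.03 0.1 ]
```

Grip width differed between sweeps (29 vs 24 mm), so I check the mark before continuing.

Request:
arm_command --targets '[[[0,0,0,-0.1,-0.7,3.2,0.5],[0,0,0,-0.25,-1.6,7.6,0.5],[0,0,0,-0.25,-1.6,8,0.5],[0,0,0,-0.25,-1.6,8,0.5],[0,0,0,-0.25,-1.6,8,0.5]]]'

```text
clock: 13.98
tool_pos: [0.587, 0.1438, 0.2386]
orientation: [169.5, 6.0, -159.5]
force: [-1.0, -0.4, -0.7]
opening: 0.0439
```

```bash
python3 st.py; python3 mark.py z1
python3 - <<'E'
from h import *
for n in('zz','z1v'):
    im=cv2.imread(f'pics/{n}.png')
    for k in range(im.shape[1]//400):
        a=im[:,k*400:(k+1)*400].astype(int); b,g,r=a[...,0],a[...,1],a[...,2]
        mk=((r-b>18)&(r>120)).astype(np.uint8); n_,l,s,c=cv2.connectedComponentsWithStats(mk)
        for i in range(1,n_):
            if s[i,4]>150:
                ys,xs=np.where(l==i); p=np.stack([xs,ys],1).astype(float); w,v=np.linalg.eigh(np.cov((p-p.mean(0)).T)); d=v[:,1]
                print(n,k,s[i],c[i].round(),'dir cw from +b (mod180)',np.degrees(np.arctan2(d[0],-d[1])).round(1))
E
```

```text
t 13.98 bottlefr [ 14.    0.8 141.7] theta -60.4 mz 0.05 mom [-0.69 -0.    0.03] F [-1.  -0.4 -0.7] open 0.0439 j [ 25.  11.  -7. -11. -65. -90.]
zz 0 [228 106  44  48 865] [250. 130.] dir cw from +b (mod180) -144.0
zz 1 [ 185   88   22   79 1273] [196. 126.] dir cw from +b (mod180) 177.3
z1v 0 [  99  218   75   50 1204] [136. 242.] dir cw from +b (mod180) -119.9
```

View pics/z1v.png

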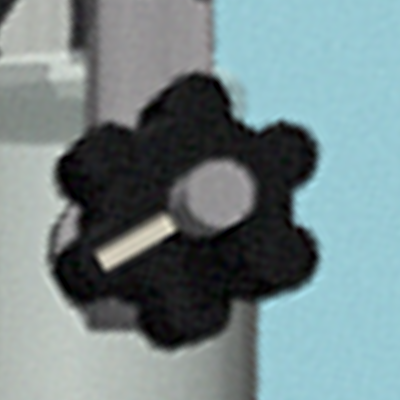

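The mark reads 240° clockwise, exactly as planned. Final sweep: 84°.

Request:
arm_command --targets '[[[-0.032,-0.215,1.025,0,0,0,0.5],[-0.032,-0.215,1.025,0,0,0,0.5],[-0.032,-0.215,1.025,0,0,0,0.5],[-0.032,-0.215,1.025,0,0,0,0.5],[-0.032,-0.215,1.025,0,0,0,0.5],[-0.032,-0.215,1.025,0,0,0,0.5],[-0.032,-0.215,1.025,0,0,0,0.5],[-0.032,-0.215,1.025,0,0,0,0.5]]]'

```text
clock: 14.7
tool_pos: [0.5861, 0.1437, 0.236]
orientation: [179.2, 11.9, -101.4]
force: [0.4, -0.5, 0.0]
opening: 0.0437
```

Request:
arm_command --targets '[[[-0.032,-0.215,1.025,0,0,0,0.5],[-0.032,-0.215,1.025,0,0,0,0.5],[-0.032,-0.215,1.025,0,0,0,0.5],[-0.032,-0.215,1.025,0,0,0,0.5],[-0.032,-0.215,1.025,0,0,0,0.5],[-0.032,-0.215,1.025,0,0,0,0.5],[-0.032,-0.215,1.025,0,0,0,0.5],[-0.032,-0.215,1.025,0,0,0,0.5]]]'

```text
clock: 15.37
tool_pos: [0.5861, 0.1437, 0.236]
orientation: [-170.4, 7.1, -43.4]
force: [0.1, 0.3, -0.5]
opening: 0.044
```

```bash
python3 st.py
python3 - <<'E'
from h import *
rel(B(13.5,0,60),RT(60))
E
```

```text
t 15.37 bottlefr [ 13.2   1.7 139.2] theta 54.5 mz -0.027 mom [-0.6   0.07 -0.03] F [ 0.1  0.3 -0.5] open 0.044 j [ 26.  12.  -7. -11. -65.  25.]
rot [-0.002 -0.024  0.094] shift [ 0.41  1.63 -7.74]
```

Request:
arm_command --targets '[[[0,-0.02,0.094,0.2,0.8,-4,0.5],[0,-0.02,0.094,0.41,1.63,-7.5,0.5],[0,-0.02,0.094,0.41,1.63,-7.7,0.5],[0,-0.02,0.094,0.41,1.63,-7.7,0.0],[0,-0.02,0.094,0.41,1.63,-7.7,0],[0,-0.02,0.094,0.41,1.63,-7.7,0],[0,-0.02,0.094,0.41,1.63,-7.7,0],[0,-0.02,0.094,0.41,1.63,-7.7,0]]]'

```text
clock: 16.03
tool_pos: [0.5898, 0.159, 0.1609]
orientation: [-169.7, 6.2, -38.4]
force: [-3.0, -3.8, -1.1]
opening: 0.0287
```

Request:
arm_command --targets '[[[0.0032,0.0215,-0.1025,0,0,0,0],[0.0064,0.043,-0.205,0,0,0,0],[0.0096,0.0645,-0.307,0,0,0,0],[0.0128,0.086,-0.41,0,0,0,0],[0.016,0.1075,-0.512,0,0,0,0],[0.0193,0.129,-0.6145,0,0,0,0],[0.0225,0.1505,-0.717,0,0,0,0],[0.0257,0.172,-0.8195,0,0,0,0]]]'

```text
clock: 16.7
tool_pos: [0.5895, 0.1588, 0.1609]
orientation: [-177.7, 11.8, -87.0]
force: [-5.3, -5.1, -1.6]
opening: 0.0286
```

Request:
arm_command --targets '[[[0.0032,0.0215,-0.1025,0,0,0,0],[0.0064,0.043,-0.205,0,0,0,0],[0.0096,0.0645,-0.307,0,0,0,0],[0.0128,0.086,-0.41,0,0,0,0],[0.016,0.1075,-0.512,0,0,0,0],[0.0193,0.129,-0.6145,0,0,0,0],[0.0193,0.129,-0.6145,0,0,0,0],[0.0193,0.129,-0.6145,0,0,0,0]]]'

```text
clock: 17.37
tool_pos: [0.5892, 0.1588, 0.1608]
orientation: [175.0, 10.9, -123.5]
force: [-5.0, -4.5, -1.2]
opening: 0.0285
```

```bash
python3 st.py
```

```text
t 17.37 bottlefr [12.6  0.8 62.5] theta -24.5 mz -0.01 mom [-2.45  1.91  0.31] F [-5.  -4.5 -1.2] open 0.0285 j [ 27.  15. -12. -12. -56. -54.]
```

Request:
arm_command --targets '[[[0,0,0,0,0,0,0.5],[0,0,0,0,0,0,0.5],[0,0,0,0,0,0,0.5],[0,0,0,-0.1,-0.7,3.2,0.5],[0,0,0,-0.25,-1.6,7.6,0.5],[0,0,0,-0.25,-1.6,8,0.5],[0,0,0,-0.25,-1.6,8,0.5],[0,0,0,-0.25,-1.6,8,0.5]]]'

```text
clock: 18.03
tool_pos: [0.5891, 0.1444, 0.2425]
orientation: [175.2, 11.3, -123.4]
force: [-0.8, -0.0, -1.2]
opening: 0.0436
```

```bash
python3 st.py; python3 mark.py z2
python3 - <<'E'
from h import *
for n in('z2v',):
    im=cv2.imread(f'pics/{n}.png')
    for k in range(im.shape[1]//400):
        a=im[:,k*400:(k+1)*400].astype(int); b,g,r=a[...,0],a[...,1],a[...,2]
        mk=((r-b>18)&(r>120)).astype(np.uint8); n_,l,s,c=cv2.connectedComponentsWithStats(mk)
        for i in range(1,n_):
            if s[i,4]>150:
                ys,xs=np.where(l==i); p=np.stack([xs,ys],1).astype(float); w,v=np.linalg.eigh(np.cov((p-p.mean(0)).T)); d=v[:,1]
                print(n,k,s[i],c[i].round(),'dir cw from +b (mod180)',np.degrees(np.arctan2(d[0],-d[1])).round(1))
# lever pushing geometry
print('lever end',B(118,0,119),'tip70 open',B(66+45,0,60+53.6),'closed tip70',B(136,0,60))
E
```

```text
t 18.03 bottlefr [ 15.7  -1.3 145.3] theta -24.4 mz 0.044 mom [-0.63  0.04  0.03] F [-0.8 -0.  -1.2] open 0.0436 j [ 25.  11.  -7. -11. -65. -54.]
z2v 0 [ 132  105   50   69 1238] [156. 138.] dir cw from +b (mod180) 146.9
lever end [0.60347699 0.24901595 0.23799331] tip70 open [0.60263088 0.24335452 0.23125593] closed tip70 [0.60789257 0.27856127 0.18402501]
```

The mark reads −33° (327° clockwise, about 5.7 rad), so the nut is set. Next I press the lever down with shut fingers.

Run:
```python
from h import *
rel(B(104,0,150),RT(0))
F=frame()
print('to (106,122)',(F@[2,0,-28])/10,'then to(112,95)',(F@[8,0,-55])/10,'(118,75)',(F@[14,0,-75])/10,'(120,66)',(F@[16,0,-84])/10)
```

```text
rot [-0.016 -0.084  0.417] shift [1.2  8.48 2.43]
to (106,122) [ 0.11496354  0.76923899 -2.69723094] then to(112,95) [ 0.28468571  1.90487658 -5.21348245] (118,75) [ 0.43289597  2.89657459 -7.04503064] (120,66) [ 0.48947003  3.27512046 -7.88378114]
```

Request:
arm_command --targets '[[[0,0,0,0,0,2.5,0],[-0.016,-0.084,0.417,0.5,3,3,0],[-0.016,-0.084,0.417,1.2,8.5,2.5,0],[-0.016,-0.084,0.417,1.2,8.5,2.5,0],[-0.016,-0.084,0.417,1.2,8.5,2.5,0],[-0.016,-0.084,0.417,1.2,8.5,2.5,0],[-0.016,-0.084,0.417,1.2,8.5,2.5,0]]]'

```text
clock: 18.67
tool_pos: [0.6, 0.2292, 0.2645]
orientation: [179.8, 11.9, -98.6]
force: [-1.1, -0.1, -0.2]
opening: 0.0035
```

```bash
python3 st.py
```

```text
t 18.67 bottlefr [103.9   0.5 149.1] theta -0.1 mz 0.014 mom [-0.56  0.   -0.  ] F [-1.1 -0.1 -0.2] open 0.0035 j [ 33.  13.  -1. -10. -68. -38.]
```

Request:
arm_command --targets '[[[0,0,0,0.11,0.77,-1.7,0],[0,0,0,0.11,0.77,-2.7,0],[0,0,0,0.19,1.3,-3.9,0],[0,0,0,0.28,1.9,-5.2,0]]]'

```text
clock: 19.0
tool_pos: [0.6037, 0.2475, 0.2138]
orientation: [-180.0, 11.9, -98.6]
force: [-1.0, -0.4, 5.2]
opening: 0.0005
```

```bash
python3 st.py
```

```text
t 19.0 bottlefr [111.5  -0.5  95.6] theta -0.1 mz 0.011 mom [-0.22  0.04  0.01] F [-1.  -0.4  5.2] open 0.0005 j [ 34.  16.  -5. -10. -62. -38.]
```

Request:
arm_command --targets '[[[0,0,0,0.08,0.53,-0.94,0],[0,0,0,0.15,1.05,-1.88,0],[0,0,0,0.18,1.25,-2.3,0],[0,0,0,0.2,1.4,-2.7,0]]]'

```text
clock: 19.33
tool_pos: [0.6055, 0.2616, 0.1862]
orientation: [180.0, 11.9, -98.5]
force: [1.0, -4.8, 5.1]
opening: 0.0005
```

```bash
python3 st.py
```

```text
t 19.33 bottlefr [ 1.197e+02 -1.000e-01  6.570e+01] theta -0.0 mz 0.073 mom [-1.75 -0.56 -0.1 ] F [ 1.  -4.8  5.1] open 0.0005 j [ 35.  18.  -6. -10. -59. -39.]
```

Request:
arm_command --targets '[[[0,0,0,-0.01,-0.04,-0.2,0],[0,0,0,-0.01,-0.08,-0.4,0]]]'

```text
clock: 19.5
tool_pos: [0.6057, 0.2621, 0.1836]
orientation: [-180.0, 12.0, -98.5]
force: [-1.9, 3.0, 9.8]
opening: 0.0006
```

```bash
python3 st.py
```

```text
t 19.5 bottlefr [119.7  -0.3  63.1] theta 0.0 mz -0.01 mom [1.35 0.52 0.14] F [-1.9  3.   9.8] open 0.0006 j [ 35.  18.  -6. -10. -58. -39.]
```

Request:
arm_command --targets '[[[0,0,0,0,-0.02,-0.15,0],[0,0,0,0,-0.04,-0.3,0],[0,0,0,0,-0.04,-0.3,0]]]'

```text
clock: 19.75
tool_pos: [0.6058, 0.2626, 0.1822]
orientation: [-179.9, 12.1, -98.4]
force: [-3.0, 1.9, 14.3]
opening: 0.0003
```

```bash
python3 st.py
```

```text
t 19.75 bottlefr [119.9  -0.3  61.6] theta 0.0 mz -0.062 mom [1.44 1.22 0.24] F [-3.   1.9 14.3] open 0.0003 j [ 35.  18.  -6. -10. -58. -38.]
```

Request:
arm_command --targets '[[[0,0,0,0,-0.02,-0.15,0],[0,0,0,0,-0.04,-0.3,0],[0,0,0,0,-0.04,-0.3,0]]]'

```text
clock: 20.0
tool_pos: [0.606, 0.2631, 0.1805]
orientation: [-179.8, 12.2, -98.4]
force: [-6.3, 5.3, 19.6]
opening: 0.0005
```

```bash
python3 st.py
```

```text
t 20.0 bottlefr [120.   -0.4  59.8] theta 0.1 mz 0.003 mom [2.47 2.22 0.55] F [-6.3  5.3 19.6] open 0.0005 j [ 35.  18.  -7. -10. -58. -38.]
```

Force rises at only the cradle's own stiffness, so the lever is at its end stop. I retreat, go above the neck, and check by camera.

Run:
```python
from h import *
rel(B(-105,0,75),RT(0)); 
w1=load('w1')[1];w2=load('w2')[1]; f=.7
for a,b in(((455,265),(375,130)),((310,245),(238,103))):
  p,e=tri((w1,a[0]*f,a[1]*f),(w2,b[0]*f,b[1]*f)); print(p,e,(frame().T@(p-M0)*1000-[134,0,0]).round(0))
```

```text
rot [-0.004  0.004 -0.001] shift [ -3.34 -22.07  -3.2 ]
[0.5325 0.1303 0.1306] [2.4 2.4] [-29.  53.  41.]
[0.6299 0.1132 0.1439] [1.2 1.2] [-29. -46.  54.]
```

Request:
arm_command --targets '[[[0,0,0,-0.1,-0.8,3.9,0],[0,0,0,-0.3,-1.7,8,0],[0,0,0,-0.8,-5.5,8,0],[0,0,0,-1.4,-9.5,8,0],[0,0,0,-2,-13.5,7,0],[0,0,0,-2.6,-17.5,4,0],[0,0,0,-3.3,-21.3,0.5,0],[0,0,0,-3.35,-22.1,-3.2,0]]]'

```text
clock: 20.67
tool_pos: [0.5721, 0.0422, 0.1576]
orientation: [-179.8, 12.0, -98.5]
force: [1.3, 0.9, 0.3]
opening: 0.0005
```

Request:
arm_command --targets '[[[0,0,0,0,0,0,0],[0,0,0,0,0,0,0],[0,0,0,0,0,0,0]]]'

```text
clock: 20.92
tool_pos: [0.5727, 0.0448, 0.1569]
orientation: [180.0, 11.9, -98.5]
force: [0.5, 0.5, 2.6]
opening: 0.0005
```

```bash
python3 st.py
python3 - <<'E'
from h import *
im,m=snap('scene','s1'); w,mw=snap('wrist','w5')
a=cv2.resize(im[150:260,290:400],(400,400),interpolation=cv2.INTER_CUBIC)
b=cv2.resize(w[0:300,130:430],(400,400),interpolation=cv2.INTER_CUBIC)
k=4/3
for z in(14,10):
    for x in(-105,-134,-60): cv2.circle(b,tuple(int(q) for q in (proj(mw,B(x,0,z))-[130,0])*k),2,(0,0,255) if z==14 else (0,255,0),-1)
cv2.imwrite('pics/v5.png',np.hstack([a,b]))
E
```

```text
t 20.92 bottlefr [-100.9    0.2   82.6] theta -0.0 mz 0.07 mom [-0.54 -0.04  0.05] F [0.5 0.5 2.6] open 0.0005 j [ 16.  14. -15. -13. -57. -18.]
```

View pics/v5.png

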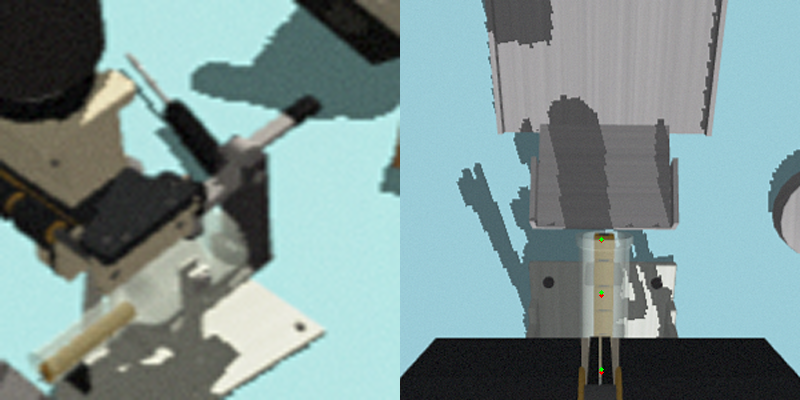

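The lever lies along the bottle axis (left picture), and the neck centreline matches at (603,295). Now I find the neck surface with a slow touch.

Run:
```python
from h import *
rel(B(-105,0,20),RT(0)); print(frame()[:,2])
```

```text
rot [ 0.001  0.001 -0.001] shift [ 0.1   0.8  -6.31]
[-0.0307313  -0.20562796  0.9781476 ]
```

Request:
arm_command --targets '[[[0,0,0,0,0.2,-2.5,0],[0,0,0,0.1,0.6,-4.5,0],[0,0,0,0.13,0.9,-6,0],[0,0,0,0.13,0.9,-6.2,0],[0,0,0,0.13,0.9,-6.2,0]]]'

```text
clock: 21.43
tool_pos: [0.5737, 0.0545, 0.0946]
orientation: [179.9, 11.9, -98.4]
force: [0.3, 0.3, 0.6]
opening: 0.0003
```

```bash
python3 st.py
```

```text
t 21.43 bottlefr [-104.3    0.7   19.6] theta 0.1 mz 0.044 mom [-0.57 -0.01  0.02] F [0.3 0.3 0.6] open 0.0003 j [ 17.  18. -18. -14. -50. -17.]
```

Request:
arm_command --targets '[[[0,0,0,0.01,0.04,-0.2,0],[0,0,0,0.02,0.08,-0.4,0]]]'

```text
clock: 21.6
tool_pos: [0.5749, 0.0549, 0.0919]
orientation: [-179.9, 12.0, -98.4]
force: [0.4, 0.5, 0.9]
opening: 0.0006
```

Request:
arm_command --targets '[[[0,0,0,0.01,0.04,-0.2,0],[0,0,0,0.01,0.04,-0.2,0]]]'

```text
clock: 21.77
tool_pos: [0.5743, 0.055, 0.0889]
orientation: [-180.0, 12.0, -98.5]
force: [0.6, 0.5, 1.5]
opening: 0.0005
```

Request:
arm_command --targets '[[[0,0,0,0.01,0.04,-0.2,0],[0,0,0,0.01,0.04,-0.2,0]]]'

```text
clock: 21.93
tool_pos: [0.5746, 0.0556, 0.0873]
orientation: [-180.0, 12.0, -98.5]
force: [-1.9, 1.1, 7.7]
opening: 0.0007
```

```bash
python3 st.py
```

```text
t 21.93 bottlefr [-1.046e+02 -1.000e-01  1.220e+01] theta 0.0 mz 0.018 mom [0.3  0.57 0.15] F [-1.9  1.1  7.7] open 0.0007 j [ 17.  18. -18. -14. -49. -17.]
```

Contact is at TCP z_b ≈ 14, as expected. I rise 20 mm and start knocking at about 0.13 m/s.

Request:
arm_command --targets '[[[0,0,0,-0.07,-0.45,2.15,0],[0,0,0,-0.07,-0.45,2.15,0],[0,0,0,-0.07,-0.45,2.15,0]]]'

```text
clock: 22.18
tool_pos: [0.5741, 0.0507, 0.1091]
orientation: [-179.9, 12.0, -98.5]
force: [-0.5, 0.2, 0.3]
opening: 0.0001
```

```bash
python3 st.py
cat > br.py <<'E'
from h import *
import sys
im,m=snap('wrist',sys.argv[1]); s=''
for x in range(-150,-95,1):
    u=proj(m,B(x,0,0)); 
    v=im[int(round(u[1]))-0:int(round(u[1]))+1,int(round(u[0]))-2:int(round(u[0]))+3].reshape(-1,3).mean(0)
    s+=('%d:%d ' %(x,v[2]-v[0]))
print(s, proj(m,B(-134,0,0)).round(0))
E
python3 br.py k0
```

```text
t 22.18 bottlefr [-104.9   -0.2   34.6] theta 0.0 mz -0.017 mom [-0.62  0.08 -0.02] F [-0.5  0.2  0.3] open 0.0001 j [ 17.  17. -17. -14. -52. -17.]
-150:-1 -149:-1 -148:-2 -147:-1 -146:0 -145:-1 -144:0 -143:-1 -142:-1 -141:0 -140:0 -139:-8 -138:3 -137:59 -136:75 -135:73 -134:76 -133:77 -132:69 -131:36 -130:36 -129:36 -128:36 -127:35 -126:36 -125:36 -124:7 -123:-5 -122:33 -121:36 -120:36 -119:36 -118:37 -117:36 -116:37 -115:37 -114:37 -113:35 -112:36 -111:35 -110:37 -109:21 -108:15 -107:36 -106:35 -105:36 -104:37 -103:38 -102:36 -101:25 -100:12 -99:13 -98:13 -97:13 -96:13  [281. 199.]
```

Request:
arm_command --targets '[[[0,0,0,0.034,0.226,-1.076,0],[0,0,0,0.068,0.452,-2.152,0],[0,0,0,0.031,0.206,-0.978,0],[0,0,0,0,0,0,0],[0,0,0,0.034,0.226,-1.076,0],[0,0,0,0.068,0.452,-2.152,0]]]'

```text
clock: 22.73
tool_pos: [0.5751, 0.0553, 0.0878]
orientation: [-179.9, 12.0, -98.5]
force: [-3.3, 0.7, 28.9]
opening: 0.0006
```

```bash
python3 st.py
```

```text
t 22.73 bottlefr [-104.8   -0.6   12.8] theta 0.0 mz 0.01 mom [3.5  0.04 0.13] F [-3.3  0.7 28.9] open 0.0006 j [ 17.  18. -18. -14. -49. -17.]
```

Request:
arm_command --targets '[[[0,0,0,-0.034,-0.226,1.076,0],[0,0,0,-0.068,-0.452,2.152,0],[0,0,0,-0.068,-0.452,2.152,0]]]'

```text
clock: 22.98
tool_pos: [0.5745, 0.0503, 0.1107]
orientation: [-179.9, 11.9, -98.4]
force: [0.4, -0.2, 0.6]
opening: 0.0003
```

```bash
python3 st.py; python3 br.py k1
```

```text
t 22.98 bottlefr [-104.9   -0.7   36.2] theta 0.0 mz -0.027 mom [-0.55 -0.05 -0.06] F [ 0.4 -0.2  0.6] open 0.0003 j [ 17.  16. -17. -14. -52. -17.]
-150:-1 -149:-1 -148:0 -147:-1 -146:-1 -145:-1 -144:-1 -143:-2 -142:0 -141:-1 -140:0 -139:-29 -138:-20 -137:-8 -136:-4 -135:70 -134:76 -133:76 -132:43 -131:35 -130:37 -129:36 -128:36 -127:36 -126:36 -125:36 -124:35 -123:35 -122:10 -121:-2 -120:-3 -119:4 -118:-3 -117:6 -116:27 -115:36 -114:37 -113:35 -112:37 -111:36 -110:34 -109:35 -108:36 -107:35 -106:37 -105:36 -104:36 -103:2 -102:-3 -101:5 -100:-2 -99:0 -98:5 -97:9 -96:6  [282. 198.]
```

Knocks work (29 N at contact, gaps opening between standoffs). I continue.

Request:
arm_command --targets '[[[0,0,0,0.034,0.226,-1.076,0],[0,0,0,0.068,0.452,-2.152,0],[0,0,0,0.031,0.206,-0.978,0],[0,0,0,0,0,0,0],[0,0,0,0.034,0.226,-1.076,0],[0,0,0,0.068,0.452,-2.152,0],[0,0,0,0.031,0.206,-0.978,0],[0,0,0,0,0,0,0]]]'

```text
clock: 23.7
tool_pos: [0.5724, 0.0504, 0.1078]
orientation: [179.8, 11.8, -98.5]
force: [-0.3, -0.4, 0.3]
opening: 0.0001
```

Request:
arm_command --targets '[[[0,0,0,0.034,0.226,-1.076,0],[0,0,0,0.068,0.452,-2.152,0],[0,0,0,0.031,0.206,-0.978,0],[0,0,0,0,0,0,0],[0,0,0,0.034,0.226,-1.076,0],[0,0,0,0.068,0.452,-2.152,0],[0,0,0,0.031,0.206,-0.978,0],[0,0,0,0,0,0,0]]]'

```text
clock: 24.37
tool_pos: [0.5723, 0.0503, 0.1079]
orientation: [179.8, 11.8, -98.5]
force: [0.4, 0.1, -0.3]
opening: 0.0007
```

Request:
arm_command --targets '[[[0,0,0,0.034,0.226,-1.076,0],[0,0,0,0.068,0.452,-2.152,0],[0,0,0,0.031,0.206,-0.978,0],[0,0,0,0,0,0,0],[0,0,0,0.034,0.226,-1.076,0],[0,0,0,0.068,0.452,-2.152,0],[0,0,0,0.031,0.206,-0.978,0],[0,0,0,0,0,0,0]]]'

```text
clock: 25.03
tool_pos: [0.5723, 0.0503, 0.1079]
orientation: [179.8, 11.8, -98.5]
force: [0.7, -0.1, 0.6]
opening: -0.0
```

Request:
arm_command --targets '[[[0,0,0,0.034,0.226,-1.076,0],[0,0,0,0.068,0.452,-2.152,0],[0,0,0,0.031,0.206,-0.978,0],[0,0,0,0,0,0,0],[0,0,0,0.034,0.226,-1.076,0],[0,0,0,0.068,0.452,-2.152,0],[0,0,0,0.031,0.206,-0.978,0],[0,0,0,0,0,0,0]]]'

```text
clock: 25.7
tool_pos: [0.5723, 0.0503, 0.1078]
orientation: [179.8, 11.8, -98.5]
force: [0.2, -0.5, 0.6]
opening: 0.0002
```

```bash
python3 st.py; python3 br.py k2
cat > seg.py <<'E'
import sys
from h import *
fn=sys.argv[1]; im,m=load(fn); a=cv2.GaussianBlur(im,(3,3),0).astype(int); b,g,r=a[...,0],a[...,1],a[...,2]
mk=((r-b>22)&(r-g>2)&(r>60)).astype(np.uint8); n,l,s,c=cv2.connectedComponentsWithStats(mk)
for i in range(1,n):
    if s[i,4]>25:
        p=atz(m,*c[i],.010)
        if .4<p[0]<.75 and -.2<p[1]<.1: print(fn,s[i],c[i].round(0),p.round(3))
E
python3 seg.py k2
```

```text
t 25.7 bottlefr [-105.8    1.5   33.5] theta -0.0 mz 0.008 mom [-0.56  0.01 -0.01] F [ 0.2 -0.5  0.6] open 0.0002 j [ 17.  17. -17. -14. -52. -17.]
-150:0 -149:-1 -148:-2 -147:-1 -146:-2 -145:-2 -144:0 -143:-2 -142:-1 -141:-1 -140:-5 -139:-32 -138:-21 -137:-16 -136:-17 -135:-7 -134:0 -133:-1 -132:-2 -131:-1 -130:-4 -129:-4 -128:-3 -127:-4 -126:-2 -125:-1 -124:-2 -123:-2 -122:-2 -121:-2 -120:-3 -119:-3 -118:-3 -117:-2 -116:-2 -115:-2 -114:-2 -113:-1 -112:-2 -111:-1 -110:-1 -109:-2 -108:-3 -107:-2 -106:-2 -105:0 -104:-2 -103:-2 -102:-1 -101:-2 -100:0 -99:1 -98:-2 -97:0 -96:-1  [278. 201.]
k2 [ 271   35   20  126 2166] [280.  95.] [ 0.562 -0.019  0.01 ]
```

Request:
arm_command --targets '[[[0,0,0,0.034,0.226,-1.076,0],[0,0,0,0.068,0.452,-2.152,0],[0,0,0,0.031,0.206,-0.978,0],[0,0,0,0,0,0,0],[0,0,0,0.034,0.226,-1.076,0],[0,0,0,0.068,0.452,-2.152,0],[0,0,0,0.031,0.206,-0.978,0],[0,0,0,0,0,0,0]]]'

```text
clock: 26.42
tool_pos: [0.5724, 0.0504, 0.1078]
orientation: [179.8, 11.8, -98.5]
force: [-0.5, 0.1, 1.1]
opening: 0.0007
```

Request:
arm_command --targets '[[[0,0,0,0.034,0.226,-1.076,0],[0,0,0,0.068,0.452,-2.152,0],[0,0,0,0.031,0.206,-0.978,0],[0,0,0,0,0,0,0],[0,0,0,0.034,0.226,-1.076,0],[0,0,0,0.068,0.452,-2.152,0],[0,0,0,0.031,0.206,-0.978,0],[0,0,0,0,0,0,0]]]'

```text
clock: 27.08
tool_pos: [0.5723, 0.0503, 0.1079]
orientation: [179.8, 11.8, -98.5]
force: [0.6, 0.2, 0.7]
opening: 0.0006
```

Request:
arm_command --targets '[[[0,0,0,-0.5,-0.5,4,0.3],[0.1,0.0,0,-0.5,0,8,0.3],[0.2,0,0,-0.5,2,12,0.3],[0.2,0,0,-0.5,4,15,0.3],[0.2,0,0,-0.5,6,15,0.3],[0.2,0,0,-0.5,6,15,0.3],[0.2,0,0,-0.5,6,15,0.3],[0.2,0,0,-0.5,6,15,0.3]]]'

```text
clock: 27.75
tool_pos: [0.5678, 0.1103, 0.2586]
orientation: [178.1, 23.2, -99.0]
force: [-0.3, -0.4, -0.1]
opening: 0.0258
```

```bash
python3 st.py
python3 - <<'E'
from h import *
w,m=snap('wrist','w6'); cv2.imwrite('pics/w6v.png',cv2.resize(w[0:260,100:450],(800,594),interpolation=cv2.INTER_CUBIC))
E
python3 seg.py w6
```

```text
t 27.75 bottlefr [-17.1  14.8 168.8] theta -0.3 mz 0.04 mom [-1.21  0.1   0.02] F [-0.3 -0.4 -0.1] open 0.0258 j [ 14.   9.  -5. -24. -70. -16.]
```

View pics/w6v.png

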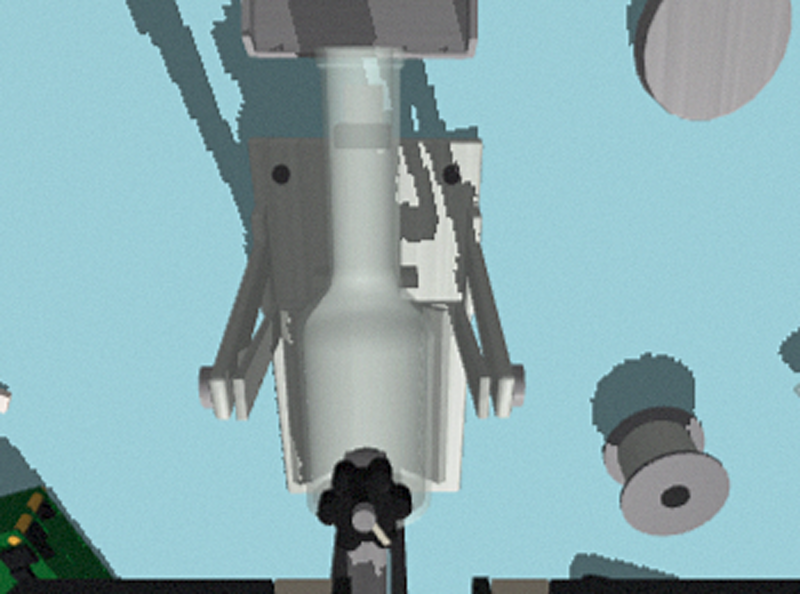

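The neck is empty in the picture (neck tube at (365,60–280) shows no brass). Now I look at the tray from above.

```bash
cat >> h.py <<'E'
def RD(yaw): return Rot.from_euler('xyz',[180,0,yaw],degrees=True).as_matrix()
E
python3 - <<'E'
from h import *
rel([.555,-.115,.20],RD(-98.5))
E
```

```text
rot [-0.405  0.029  0.003] shift [ -1.28 -22.52  -5.81]
```

Request:
arm_command --targets '[[[-0.1,0,0,0,-4,0,0.4],[-0.2,0.01,0,0,-8,0,0.4],[-0.3,0.02,0,0,-12,0,0.4],[-0.405,0.029,0,-1.3,-16,-2,0.4],[-0.405,0.029,0,-1.3,-20,-4,0.4],[-0.405,0.029,0,-1.3,-22.5,-5.8,0.4],[-0.405,0.029,0,-1.3,-22.5,-5.8,0.4],[-0.405,0.029,0,-1.3,-22.5,-5.8,0.4]]]'

```text
clock: 28.47
tool_pos: [0.5538, -0.1162, 0.198]
orientation: [179.8, -0.0, -98.8]
force: [0.8, 0.8, 0.2]
opening: 0.0353
```

Request:
arm_command --targets '[[[0,0,0,0,0,0,0.4],[0,0,0,0,0,0,0.4]]]'

```text
clock: 28.63
tool_pos: [0.5558, -0.1141, 0.2005]
orientation: [-179.9, 0.1, -98.7]
force: [-0.1, 0.3, -0.0]
opening: 0.035
```

```bash
python3 st.py
python3 - <<'E'
from h import *
w,m=snap('wrist','w7'); cv2.imwrite('pics/w7v.png',cv2.resize(w[0:330,60:500],(800,600),interpolation=cv2.INTER_CUBIC))
E
python3 seg.py w7
```

```text
t 28.63 bottlefr [-247.9   -6.5  158.5] theta -0.1 mz -0.005 mom [ 0.12 -0.06 -0.01] F [-0.1  0.3 -0. ] open 0.035 j [  8.  11. -15.  -0. -63. -17.]
w7 [283 242  12  47 493] [288. 265.] [ 0.56 -0.03  0.01]
w7 [191 276  17  58 511] [197. 305.] [0.672 0.004 0.01 ]
w7 [353 276  17  58 513] [363. 305.] [0.482 0.032 0.01 ]
w7 [ 129  346  383   16 4640] [338. 355.] [0.517 0.097 0.01 ]
```

View pics/w7v.png

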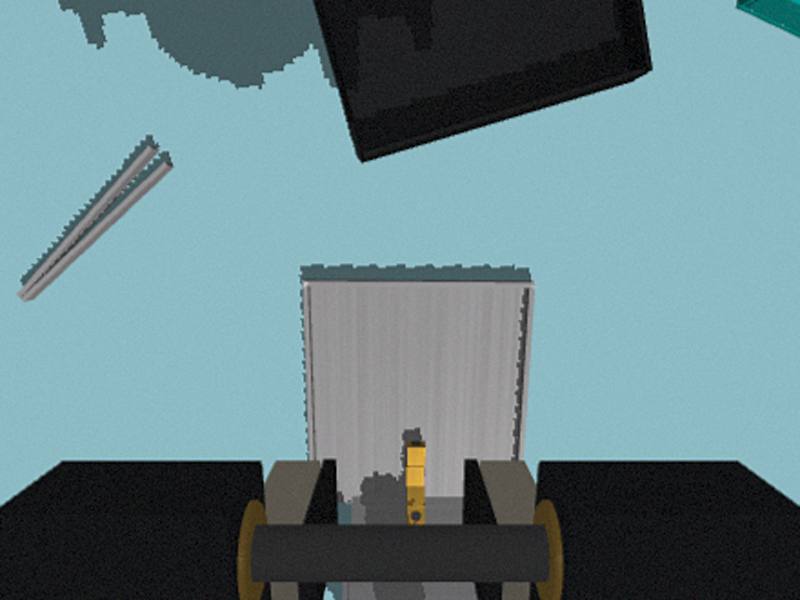

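The picture shows standoffs queued in a line at the slide's foot: bright tops at (415,457) and (415,476), and more up the slide at (415,485–525). I move back to see the whole row.

Request:
arm_command --targets '[[[0,0,0,0,4,4,0.4],[0,0,0,0,8,5,0.4],[0,0,0,0.5,12,5,0.4],[0,0,0,0.5,13,5,0.4],[0,0,0,0.5,13,5,0.4],[0,0,0,0.5,13,5,0.4]]]'

```text
clock: 29.18
tool_pos: [0.5604, 0.0178, 0.2507]
orientation: [-179.8, 0.1, -98.5]
force: [-0.9, 0.2, 0.1]
opening: 0.0351
```

```bash
python3 st.py
python3 - <<'E'
from h import *
w7=load('w7')[1]
for X,Y in((415,447),(415,467),(415,486)): print(atz(w7,60+X*.55,Y*.55,.014).round(4))
w,m=snap('wrist','w8'); 
u=proj(m,[.562,-.01,.014]); print(u)
x0,y0=int(u[0])-60,int(u[1])-60; print(x0,y0)
cv2.imwrite('pics/w8v.png',cv2.resize(w[y0:y0+120,x0:x0+120],(600,600),interpolation=cv2.INTER_CUBIC))
E
python3 seg.py w8
```

```text
t 29.18 bottlefr [-109.3    8.4  180.3] theta 0.1 mz -0.006 mom [0.11 0.02 0.  ] F [-0.9  0.2  0.1] open 0.0351 j [ 22.   9. -12.  -0. -69. -30.]
[ 0.5568 -0.0539  0.014 ]
[ 0.5587 -0.0412  0.014 ]
[ 0.5604 -0.0289  0.014 ]
[276.13842013 159.56851298]
216 99
w8 [269 119  12  68 700] [275. 151.] [ 0.562 -0.019  0.01 ]
```

View pics/w8v.png

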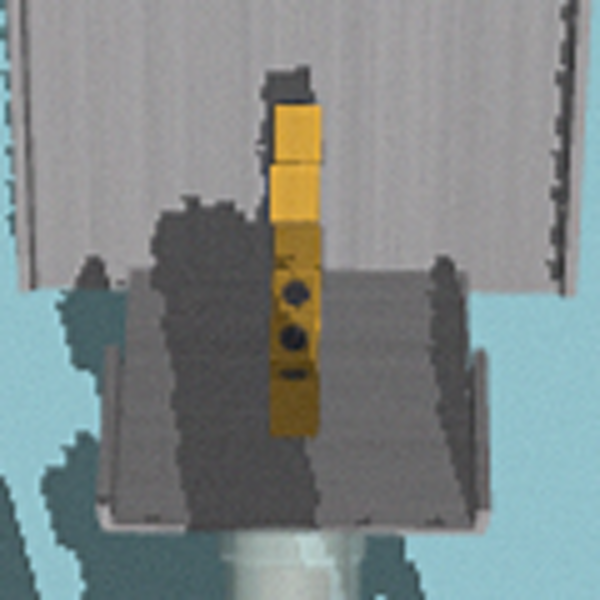

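Run:
```python
from h import *
w7=load('w7')[1]
for X,Y in((362,160),(650,70)): print('box corner',atz(w7,60+X*.55,Y*.55,.028).round(4))
print('tray far rim',[atz(w7,60+X*.55,Y*.55,.011).round(4) for X,Y in((303,283),(533,284))])
o=ctrl.get_obs()
rel([.5572,-.051,.05],RD(-98.5)); rel([.5572,-.051,.006],RD(-98.5))
```

```text
box corner [ 0.5605 -0.2162  0.028 ]
box corner [ 0.4159 -0.2355  0.028 ]
tray far rim [array([ 0.6047, -0.159 ,  0.011 ]), array([ 0.4779, -0.1392,  0.011 ])]
rot [-0.001  0.002  0.001] shift [ -0.3   -6.78 -20.04]
rot [-0.001  0.002  0.001] shift [ -0.3   -6.78 -24.44]
```

Request:
arm_command --targets '[[[0,0,0,-0.1,-3.5,-2,0.4],[0,0,0,-0.3,-6.8,-4.5,0.4],[0,0,0,-0.3,-6.8,-8.5,0.4],[0,0,0,-0.3,-6.8,-12.5,0.4],[0,0,0,-0.3,-6.8,-16.5,0.4],[0,0,0,-0.3,-6.8,-20,0.4],[0,0,0,-0.3,-6.8,-20,0.4]]]'

```text
clock: 29.82
tool_pos: [0.5522, -0.054, 0.0434]
orientation: [179.5, -0.1, -98.8]
force: [-0.7, -0.4, 0.2]
opening: 0.0347
```

Run:
```python
from h import *
rel([.5572,-.051,.006],RD(-98.5))
t,m=snap('top','top1'); a=t.astype(int)
mk=((a.max(2)<45)).astype(np.uint8); n,l,s,c=cv2.connectedComponentsWithStats(mk)
for i in range(1,n):
    p=atz(m,*c[i],.02)
    if s[i,4]>400 and -.5<p[1]<-.1 and p[0]>.3:
        r=cv2.minAreaRect(np.float32(np.argwhere(l==i)[:,::-1])); print(s[i],p.round(3),r,[atz(m,*q,.028).round(3) for q in cv2.boxPoints(r)])
```

```text
rot [ 0.001 -0.01   0.006] shift [ 0.5   0.3  -3.74]
[ 311   77   46   43 1569] [ 0.906 -0.129  0.02 ] ((333.5, 98.0), (42.0, 45.0), 90.0) [array([ 0.959, -0.056,  0.028]), array([ 0.963, -0.197,  0.028]), array([ 0.825, -0.196,  0.028]), array([ 0.822, -0.057,  0.028])]
[ 363  200   43   51 1753] [ 0.496 -0.28   0.02 ] ((384.0699768066406, 225.48995971679688), (49.63890075683594, 36.48671340942383), 81.8698959350586) [array([ 0.559, -0.214,  0.028]), array([ 0.577, -0.323,  0.028]), array([ 0.429, -0.341,  0.028]), array([ 0.412, -0.234,  0.028])]
```

The kit box has been knocked to about (0.496, −0.280), and both cameras agree. Now I descend on the first standoff.

Request:
arm_command --targets '[[[0,0,0,0,0,0,0.4],[0,0,0,0,0,-2,0.4],[0,0,0,0,0,-3.5,0.4],[0,0,0,0,0,-4.3,0.4],[0,0,0,0,0,-4.3,0.4],[0,0,0,0,0,-4.3,0.4]]]'

```text
clock: 30.37
tool_pos: [0.5584, -0.0521, 0.0085]
orientation: [-179.8, 0.1, -98.6]
force: [0.2, -0.2, 0.7]
opening: 0.0349
```

Run:
```python
from h import *
o=ctrl.get_obs(); print(o['tool_pos'],o['force'])
rel([.5572,-.051,.006],RD(-98.5))
```

```text
[ 0.55837618 -0.052141    0.00847976] [ 0.1982996  -0.17495974  0.66311507]
rot [-0.001  0.004  0.003] shift [-0.12  0.11 -0.25]
```

Request:
arm_command --targets '[[[0,0,0,-0.1,0.1,-0.2,0.4],[0,0,0,-0.1,0.1,-0.25,0],[0,0,0,-0.1,0.1,-0.25,0],[0,0,0,-0.1,0.1,-0.25,0],[0,0,0,-0.1,0.1,-0.25,0],[0,0,0,-0.1,0.1,-0.25,0],[0,0,0,-0.1,0.1,-0.25,0]]]'

```text
clock: 30.95
tool_pos: [0.5564, -0.0512, 0.0045]
orientation: [-179.9, 0.1, -98.7]
force: [-0.7, 1.7, 2.9]
opening: 0.0105
```

Request:
arm_command --targets '[[[0,0,0,0,-0.2,1,0],[0,0,0,0,-0.2,4,0],[0,0,0,0,-0.2,7.5,0],[0,0,0,0,-0.2,7.5,0],[0,0,0,0,-0.2,7.5,0]]]'

```text
clock: 31.37
tool_pos: [0.5579, -0.0531, 0.0822]
orientation: [-179.6, 0.2, -98.7]
force: [0.1, -0.0, -0.5]
opening: 0.0105
```

Run:
```python
from h import *
o=ctrl.get_obs(); print(o['tool_pos'],o['force'],o['opening'])
rel([.4663,-.3063,.08],RD(-98.5))
```

```text
[ 0.55791828 -0.05308298  0.08220468] [ 0.07644194 -0.04912058 -0.4934541 ] 0.010488279989841798
rot [-0.002  0.007  0.003] shift [ -9.16 -25.32  -0.22]
```

Request:
arm_command --targets '[[[0,0,0,-1.3,-3.6,0,0],[0,0,0,-2.6,-7.2,0,0],[0,0,0,-3.9,-10.8,0,0],[0,0,0,-5.2,-14.4,0,0],[0,0,0,-6.5,-18,0,0],[0,0,0,-7.8,-21.6,0,0],[0,0,0,-9.1,-25.2,0,0],[0,0,0,-9.1,-25.2,-2,0]]]'

```text
clock: 32.03
tool_pos: [0.4647, -0.3107, 0.0616]
orientation: [-179.7, -0.0, -98.9]
force: [1.5, -0.2, -0.4]
opening: 0.0105
```

Request:
arm_command --targets '[[[0,0,0,0,0,-2,0],[0,0,0,0,0,-4,0],[0,0,0,0,0,-4,0],[0,0,0,0,0,-4,0.25],[0,0,0,0,0,-4,0.25],[0,0,0,0,0,-4,0.25],[0,0,0,0,0,-1,0.25],[0,0,0,0,0,3,0.25]]]'

```text
clock: 32.7
tool_pos: [0.4633, -0.3043, 0.0882]
orientation: [179.8, 0.1, -98.7]
force: [0.3, 0.4, 0.2]
opening: 0.0214
```

Run:
```python
from h import *
o=ctrl.get_obs(); print(o['tool_pos'],o['force'],o['opening'])
rel([.566,.01,.25],RD(-98.5))
```

```text
[ 0.46333911 -0.30434659  0.08818798] [0.34492221 0.40966271 0.24797086] 0.02136623170820253
rot [-0.003 -0.004  0.003] shift [10.27 31.43 16.18]
```

Request:
arm_command --targets '[[[0,0,0,1,2,4,0.35],[0,0,0,2.5,6,7,0.35],[0,0,0,4,10,9,0.35],[0,0,0,5.5,14,11,0.35],[0,0,0,7,18,11,0.35],[0,0,0,8.5,22,11,0.35],[0,0,0,9.7,26,11,0.35],[0,0,0,9.7,28.4,11,0.35]]]'

```text
clock: 33.37
tool_pos: [0.5624, -0.0259, 0.2013]
orientation: [-179.7, 0.1, -98.6]
force: [1.2, 0.1, -1.3]
opening: 0.0307
```

Request:
arm_command --targets '[[[0,0,0,0,0,0,0.35],[0,0,0,0,0,0,0.35]]]'

```text
clock: 33.53
tool_pos: [0.5616, -0.0257, 0.2005]
orientation: [-179.8, 0.1, -98.4]
force: [0.6, -0.3, -0.7]
opening: 0.0307
```

```bash
cat > q.py <<'E'
import sys
from h import *
fn=sys.argv[1]
if len(sys.argv)<3: snap('wrist',fn)
im,m=load(fn); o=ctrl.get_obs(); print('tcp',o['tool_pos'].round(4),'t',round(o['clock'],1))
a=im.astype(int); mk=((a[...,2]-a[...,0]>35)&(a[...,2]-a[...,1]>2)).astype(np.uint8)
n,l,s,c=cv2.connectedComponentsWithStats(mk)
for i in range(1,n):
    p=atz(m,*c[i],.010)
    if s[i,4]>40 and .48<p[0]<.64 and -.16<p[1]<.06:
        x,y,w,h,A=s[i]; print('comp',s[i],'front@.014',atz(m,x+w/2,y,.014).round(4),'rear@.014',atz(m,x+w/2,y+h,.014).round(4))
        row='';
        for v in range(y,y+h):
            xs=np.where(l[v,x:x+w]==i)[0]+x
            if len(xs): row+=f"{atz(m,xs.mean(),v+.5,.014)[1]*1000:.0f}/{atz(m,xs.mean(),v+.5,.014)[0]*1000:.0f}/{len(xs)}:{int(a[v,xs,2].mean())} "
        print(row)
E
python3 q.py w9
```

```text
tcp [ 0.5612 -0.0271  0.2003] t 33.6
comp [276 175  12  63 601] front@.014 [ 0.5581 -0.043   0.014 ] rear@.014 [0.5679 0.0246 0.014 ]
-43/563/1:83 -41/558/5:77 -41/559/11:201 -40/560/11:212 -39/560/11:206 -38/560/11:206 -37/560/11:207 -35/560/11:208 -34/560/11:209 -33/561/11:207 -32/561/11:207 -31/561/11:209 -30/561/11:209 -29/561/11:210 -28/560/11:169 -27/560/11:147 -26/561/11:149 -25/561/11:149 -24/561/11:149 -23/561/11:150 -22/561/11:152 -21/561/11:146 -20/561/11:132 -19/562/11:134 -18/562/11:132 -17/562/11:145 -16/563/10:150 -14/563/10:138 -13/563/6:139 -12/563/4:147 -11/563/4:138 -10/563/4:136 -9/564/6:129 -8/564/10:127 -7/564/10:127 -6/564/11:154 -5/564/12:141 -4/565/11:125 -3/565/8:119 -2/565/6:115 -0/565/5:120 1/565/6:109 2/566/6:113 3/566/8:111 4/566/11:108 5/566/11:109 6/566/11:98 7/566/11:90 8/567/6:86 9/567/5:85 10/567/7:86 12/567/11:93 13/567/11:101 14/567/11:101 15/568/11:101 16/568/11:101 17/568/11:101 18/568/11:101 19/568/11:102 21/568/11:101 22/569/11:101 23/569/11:101 24/569/11:105
```

#2 did not slide, so I pick it where it lies and chain the whole cycle.

Request:
arm_command --targets '[[[0,0,0,-0.15,-1.15,-4,0.35],[0,0,0,-0.15,-1.15,-8,0.35],[0,0,0,-0.15,-1.15,-12,0.35],[0,0,0,-0.15,-1.15,-15,0.35],[0,0,0,-0.15,-1.15,-17.5,0.35],[0,0,0,-0.15,-1.15,-19,0.35],[0,0,0,-0.15,-1.15,-19.4,0.35],[0,0,0,-0.15,-1.15,-19.4,0.35]]]'

```text
clock: 34.25
tool_pos: [0.5585, -0.0413, 0.0048]
orientation: [179.9, -0.0, -98.7]
force: [0.8, 0.2, 0.2]
opening: 0.0306
```

Request:
arm_command --targets '[[[0,0,0,0,0,0,0.35],[0,0,0,0,0,0,0],[0,0,0,0,0,0,0],[0,0,0,0,0,0,0],[0,0,0,0,0,0,0],[0,0,0,0,0,0,0]]]'

```text
clock: 34.75
tool_pos: [0.5599, -0.0398, 0.0058]
orientation: [-179.9, 0.1, -98.7]
force: [-0.7, -0.3, 4.9]
opening: 0.0105
```

Request:
arm_command --targets '[[[0,0,0,0,-0.2,1,0],[0,0,0,0,-0.2,4.5,0],[0,0,0,0,-0.2,7.5,0],[0,0,0,-0.9,-3.9,7.5,0],[0,0,0,-1.8,-7.8,7.5,0],[0,0,0,-2.7,-11.7,7.5,0],[0,0,0,-3.6,-15.6,7.5,0],[0,0,0,-4.5,-19.5,7.5,0]]]'

```text
clock: 35.42
tool_pos: [0.514, -0.2363, 0.0812]
orientation: [-179.9, 0.1, -98.6]
force: [1.1, 0.0, -0.1]
opening: 0.0104
```

Request:
arm_command --targets '[[[0,0,0,-0.9,-3.9,0,0],[0,0,0,-1.6,-6.8,-1,0],[0,0,0,-1.6,-6.8,-4.5,0],[0,0,0,-1.6,-6.8,-5.9,0],[0,0,0,-1.6,-6.8,-5.9,0.25],[0,0,0,-1.6,-6.8,-5.9,0.25],[0,0,0,-1.6,-6.8,-5.9,0.25],[0,0,0,-1.6,-6.8,-2,0.25]]]'

```text
clock: 36.08
tool_pos: [0.4952, -0.301, 0.0557]
orientation: [179.5, 0.2, -98.7]
force: [0.0, 0.1, -0.8]
opening: 0.0218
```

Request:
arm_command --targets '[[[0,0,0,0.2,1,4,0.35],[0,0,0,1,4,7,0.35],[0,0,0,1.8,8,9,0.35],[0,0,0,2.6,12,11,0.35],[0,0,0,3.5,16,13,0.35],[0,0,0,4.4,20,14,0.35],[0,0,0,5.3,24,14,0.35],[0,0,0,6.2,27.5,14,0.35]]]'

```text
clock: 36.75
tool_pos: [0.56, -0.0315, 0.2042]
orientation: [-179.6, 0.2, -98.6]
force: [1.0, -0.2, 0.6]
opening: 0.0307
```

Request:
arm_command --targets '[[[0,0,0,0,0,0,0.35],[0,0,0,0,0,0,0.35],[0,0,0,0,0,0,0.35]]]'

```text
clock: 37.0
tool_pos: [0.5591, -0.0334, 0.2015]
orientation: [-179.8, 0.1, -98.5]
force: [-0.0, 0.1, 0.0]
opening: 0.0307
```

```bash
python3 q.py w10
```

```text
tcp [ 0.5589 -0.0343  0.2011] t 37.0
comp [275 196  11  49 455] front@.014 [ 0.5603 -0.029   0.014 ] rear@.014 [0.5684 0.0249 0.014 ]
-29/560/10:106 -27/561/10:142 -26/561/10:150 -25/561/10:151 -24/561/10:150 -23/561/10:151 -22/561/10:151 -21/562/10:147 -20/562/10:135 -19/562/10:135 -18/562/10:133 -17/562/10:132 -16/563/11:150 -15/563/11:147 -14/563/9:132 -13/563/6:135 -12/564/5:138 -10/564/5:126 -9/564/6:125 -8/564/9:127 -7/564/11:132 -6/564/11:150 -5/564/11:134 -4/565/11:127 -3/565/9:119 -2/565/6:119 -0/564/5:119 1/565/5:120 2/565/5:123 3/565/7:108 4/566/11:104 5/566/11:109 6/566/11:98 7/566/11:92 8/566/6:87 10/567/4:92 11/567/6:88 12/567/11:87 13/567/11:99 14/567/11:100 15/567/11:100 16/568/11:100 17/568/11:100 19/568/11:100 20/568/11:99 21/568/11:99 22/568/11:99 23/569/11:101 24/569/11:101
```

Request:
arm_command --targets '[[[0,0,0,0.15,0.6,-4,0.35],[0,0,0,0.15,0.6,-8,0.35],[0,0,0,0.15,0.6,-12,0.35],[0,0,0,0.15,0.6,-15,0.35],[0,0,0,0.15,0.6,-17.5,0.35],[0,0,0,0.15,0.6,-19,0.35],[0,0,0,0.15,0.6,-19.4,0.35],[0,0,0,0.15,0.6,-19.4,0.35]]]'

```text
clock: 37.72
tool_pos: [0.5596, -0.0295, 0.0053]
orientation: [179.9, -0.0, -98.8]
force: [0.5, -0.2, -0.1]
opening: 0.0304
```

Request:
arm_command --targets '[[[0,0,0,0,0,0,0.35],[0,0,0,0,0,0,0],[0,0,0,0,0,0,0],[0,0,0,0,0,0,0],[0,0,0,0,0,0,0],[0,0,0,0,0,0,0]]]'

```text
clock: 38.22
tool_pos: [0.5609, -0.0281, 0.0068]
orientation: [-179.9, 0.1, -98.7]
force: [0.5, -0.0, 3.4]
opening: 0.0099
```

Request:
arm_command --targets '[[[0,0,0,0,-0.4,1,0],[0,0,0,0,-0.4,4.5,0],[0,0,0,0,-0.4,7.5,0],[0,0,0,-0.4,-3.9,7.5,0],[0,0,0,-0.8,-7.8,7.5,0],[0,0,0,-1.2,-11.7,7.5,0],[0,0,0,-1.6,-15.6,7.5,0],[0,0,0,-2,-19.5,7.5,0]]]'

```text
clock: 38.88
tool_pos: [0.5401, -0.2248, 0.0822]
orientation: [-179.9, 0.1, -98.6]
force: [0.9, 0.2, -0.2]
opening: 0.0103
```

Request:
arm_command --targets '[[[0,0,0,-0.4,-3.9,0,0],[0,0,0,-0.9,-7.4,-1,0],[0,0,0,-0.9,-7.4,-4.5,0],[0,0,0,-0.9,-7.4,-5.9,0],[0,0,0,-0.9,-7.4,-5.9,0.25],[0,0,0,-0.9,-7.4,-5.9,0.25],[0,0,0,-0.9,-7.4,-5.9,0.25],[0,0,0,-0.9,-7.4,-2,0.25]]]'

```text
clock: 39.55
tool_pos: [0.528, -0.2954, 0.0564]
orientation: [179.5, 0.2, -98.7]
force: [-0.6, -0.0, 0.1]
opening: 0.0217
```

Request:
arm_command --targets '[[[0,0,0,0,1,4,0.35],[0,0,0,0.4,4,7,0.35],[0,0,0,0.8,8,9,0.35],[0,0,0,1.2,12,11,0.35],[0,0,0,1.6,16,13,0.35],[0,0,0,2,20,14,0.35],[0,0,0,2.4,24,14,0.35],[0,0,0,2.9,26.9,14,0.35]]]'

```text
clock: 40.22
tool_pos: [0.5612, -0.0252, 0.2052]
orientation: [-179.6, 0.2, -98.6]
force: [1.0, -1.1, -0.7]
opening: 0.0305
```

Request:
arm_command --targets '[[[0,0,0,0,0,0,0.35],[0,0,0,0,0,0,0.35],[0,0,0,0,0,0,0.35]]]'

```text
clock: 40.47
tool_pos: [0.5607, -0.0274, 0.2026]
orientation: [-179.8, 0.1, -98.5]
force: [0.0, -0.8, -0.3]
opening: 0.0308
```

```bash
python3 q.py w11
```

```text
tcp [ 0.5605 -0.0282  0.2022] t 40.5
comp [276 179  12  39 355] front@.014 [ 0.5578 -0.0403  0.014 ] rear@.014 [0.5639 0.0012 0.014 ]
-40/559/7:85 -39/558/10:83 -38/558/10:189 -37/558/11:204 -36/558/11:176 -35/559/7:188 -34/559/6:181 -33/559/6:181 -31/559/6:190 -30/559/8:188 -29/559/11:202 -28/560/11:213 -27/560/11:164 -26/560/11:134 -25/560/8:126 -24/560/6:130 -23/560/6:124 -22/561/6:128 -21/561/6:136 -20/561/10:125 -19/561/11:115 -18/561/11:212 -17/561/11:218 -16/561/11:169 -15/562/10:142 -14/562/10:135 -12/562/10:131 -11/563/10:131 -10/563/10:132 -9/563/11:126 -8/564/11:119 -7/564/11:117 -6/564/11:118 -5/564/11:113 -4/564/11:119 -3/564/11:127 -2/564/7:130 -1/565/6:135 1/561/3:161
```

The rest slid down: an upright one now lies at y −38…−28 mm and another behind it. Next is the fourth pick.

Request:
arm_command --targets '[[[0,0,0,-0.15,-1.0,-4,0.35],[0,0,0,-0.15,-1.0,-8,0.35],[0,0,0,-0.15,-1.0,-12,0.35],[0,0,0,-0.15,-1.0,-15,0.35],[0,0,0,-0.15,-1.0,-17.5,0.35],[0,0,0,-0.15,-1.0,-19,0.35],[0,0,0,-0.15,-1.0,-19.5,0.35],[0,0,0,-0.15,-1.0,-19.5,0.35]]]'

```text
clock: 41.18
tool_pos: [0.5582, -0.0395, 0.0052]
orientation: [179.9, -0.0, -98.7]
force: [-0.5, 0.9, 0.8]
opening: 0.0308
```

Request:
arm_command --targets '[[[0,0,0,0,0,0,0.35],[0,0,0,0,0,0,0],[0,0,0,0,0,0,0],[0,0,0,0,0,0,0],[0,0,0,0,0,0,0],[0,0,0,0,0,0,0]]]'

```text
clock: 41.68
tool_pos: [0.5595, -0.038, 0.0069]
orientation: [-179.9, 0.1, -98.6]
force: [-0.7, -0.5, 4.8]
opening: 0.0102
```

Request:
arm_command --targets '[[[0,0,0,0,-0.3,1,0],[0,0,0,0,-0.3,4.5,0],[0,0,0,0,-0.3,7.5,0],[0,0,0,-1.6,-3.9,7.5,0],[0,0,0,-3.2,-7.5,7.5,0],[0,0,0,-4.8,-11.2,7.5,0],[0,0,0,-6.4,-14.8,7.5,0],[0,0,0,-8,-18.4,7.5,0]]]'

```text
clock: 42.35
tool_pos: [0.478, -0.2236, 0.082]
orientation: [-179.9, 0.1, -98.6]
force: [0.9, -0.0, 0.1]
opening: 0.0105
```

Request:
arm_command --targets '[[[0,0,0,-1.85,-4,0,0],[0,0,0,-1.85,-4,-2,0],[0,0,0,-1.85,-4,-5,0],[0,0,0,-1.85,-4,-5.9,0],[0,0,0,-1.85,-4,-5.9,0.25],[0,0,0,-1.85,-4,-5.9,0.25],[0,0,0,-1.85,-4,-5.9,0.25],[0,0,0,-1.85,-4,-2,0.25]]]'

```text
clock: 43.02
tool_pos: [0.4572, -0.2606, 0.0568]
orientation: [179.5, 0.1, -98.7]
force: [0.3, -0.2, 0.1]
opening: 0.0213
```

Request:
arm_command --targets '[[[0,0,0,0,1,4,0.35],[0,0,0,1.5,4,7,0.35],[0,0,0,3,7.5,9,0.35],[0,0,0,4.5,11,11,0.35],[0,0,0,6,14.5,13,0.35],[0,0,0,7.5,18,14,0.35],[0,0,0,9,21.5,14,0.35],[0,0,0,10,23.4,14,0.35]]]'

```text
clock: 43.68
tool_pos: [0.5626, -0.0239, 0.2046]
orientation: [-179.6, 0.2, -98.5]
force: [-0.9, -0.3, 0.1]
opening: 0.031
```

Request:
arm_command --targets '[[[0,0,0,0,0,0,0.35],[0,0,0,0,0,0,0.35],[0,0,0,0,0,0,0.35]]]'

```text
clock: 43.93
tool_pos: [0.5603, -0.0278, 0.2021]
orientation: [-179.9, 0.1, -98.6]
force: [-0.0, -0.1, -0.2]
opening: 0.0305
```

```bash
python3 q.py w12
```

```text
tcp [ 0.5601 -0.0284  0.2019] t 44.0
comp [276 192  11  27 243] front@.014 [ 0.5598 -0.0274  0.014 ] rear@.014 [0.5641 0.0017 0.014 ]
-27/560/10:137 -26/560/10:135 -25/560/6:129 -24/560/5:127 -23/560/4:137 -22/561/4:143 -21/562/7:125 -19/561/11:124 -18/562/11:122 -17/562/11:209 -16/562/11:216 -15/562/11:162 -14/562/11:132 -13/562/11:129 -12/563/11:131 -11/563/11:128 -10/563/11:127 -9/563/11:124 -8/563/11:120 -7/563/11:117 -6/564/11:116 -4/564/10:115 -3/564/11:147 -2/564/9:137 -1/564/5:146 0/563/6:142 2/561/2:145
```

Request:
arm_command --targets '[[[0,0,0,0.05,0.05,-4,0.35],[0,0,0,0.05,0.05,-8,0.35],[0,0,0,0.05,0.05,-12,0.35],[0,0,0,0.05,0.05,-15,0.35],[0,0,0,0.05,0.05,-17.5,0.35],[0,0,0,0.05,0.05,-19,0.35],[0,0,0,0.05,0.05,-19.5,0.35],[0,0,0,0.05,0.05,-19.5,0.35]]]'

```text
clock: 44.65
tool_pos: [0.56, -0.0288, 0.0052]
orientation: [179.9, -0.0, -98.7]
force: [0.8, 0.5, -0.0]
opening: 0.0308
```

Request:
arm_command --targets '[[[0,0,0,0,0,0,0.35],[0,0,0,0,0,0,0],[0,0,0,0,0,0,0],[0,0,0,0,0,0,0],[0,0,0,0,0,0,0],[0,0,0,0,0,0,0]]]'

```text
clock: 45.15
tool_pos: [0.5615, -0.0275, 0.0068]
orientation: [-179.9, 0.1, -98.7]
force: [-0.1, -0.8, 2.3]
opening: 0.0107
```

Request:
arm_command --targets '[[[0,0,0,0,-0.3,1,0],[0,0,0,0,-0.3,4.5,0],[0,0,0,0,-0.3,7.5,0],[0,0,0,-1.1,-3.9,7.5,0],[0,0,0,-2.2,-7.7,7.5,0],[0,0,0,-3.3,-11.5,7.5,0],[0,0,0,-4.4,-15.3,7.5,0],[0,0,0,-5.5,-19.1,7.5,0]]]'

```text
clock: 45.82
tool_pos: [0.5053, -0.2202, 0.0822]
orientation: [-179.9, 0.1, -98.6]
force: [0.7, -0.2, -1.0]
opening: 0.0103
```

Request:
arm_command --targets '[[[0,0,0,-1.25,-4,0,0],[0,0,0,-1.25,-4,-2,0],[0,0,0,-1.25,-4,-5,0],[0,0,0,-1.25,-4,-5.9,0],[0,0,0,-1.25,-4,-5.9,0.25],[0,0,0,-1.25,-4,-5.9,0.25],[0,0,0,-1.25,-4,-5.9,0.25],[0,0,0,-1.25,-4,-2,0.25]]]'

```text
clock: 46.48
tool_pos: [0.4901, -0.2571, 0.0567]
orientation: [179.5, 0.1, -98.7]
force: [0.5, -0.7, -1.6]
opening: 0.0217
```

Request:
arm_command --targets '[[[0,0,0,0,1,4,0.35],[0,0,0,1,4,7,0.35],[0,0,0,2,7.5,9,0.35],[0,0,0,3,11,11,0.35],[0,0,0,4,14.5,13,0.35],[0,0,0,5,18,14,0.35],[0,0,0,6,21.5,14,0.35],[0,0,0,6.75,23.1,14,0.35]]]'

```text
clock: 47.15
tool_pos: [0.5625, -0.0234, 0.2045]
orientation: [-179.6, 0.2, -98.5]
force: [0.2, 0.5, -1.3]
opening: 0.0303
```

Request:
arm_command --targets '[[[0,0,0,0,0,0,0.35],[0,0,0,0,0,0,0.35],[0,0,0,0,0,0,0.35]]]'

```text
clock: 47.4
tool_pos: [0.5609, -0.0274, 0.2021]
orientation: [-179.9, 0.1, -98.6]
force: [0.5, 0.1, -0.1]
opening: 0.0305
```

```bash
python3 q.py w13
```

```text
tcp [ 0.5607 -0.0279  0.2019] t 47.5
comp [276 188  11  13 116] front@.014 [ 0.5597 -0.0311  0.014 ] rear@.014 [ 0.5618 -0.0174  0.014 ]
-31/560/9:89 -30/560/10:80 -29/561/11:171 -28/561/11:204 -26/561/11:187 -25/561/7:187 -24/561/6:183 -23/562/5:185 -22/562/6:187 -21/562/8:181 -20/562/11:198 -19/562/11:212 -18/562/10:143
```

Request:
arm_command --targets '[[[0,0,0,0.05,0.2,-4,0.35],[0,0,0,0.05,0.2,-8,0.35],[0,0,0,0.05,0.2,-12,0.35],[0,0,0,0.05,0.2,-15,0.35],[0,0,0,0.05,0.2,-17.5,0.35],[0,0,0,0.05,0.2,-19,0.35],[0,0,0,0.05,0.2,-19.5,0.35],[0,0,0,0.05,0.2,-19.5,0.35]]]'

```text
clock: 48.12
tool_pos: [0.5606, -0.0267, 0.0052]
orientation: [179.9, -0.0, -98.7]
force: [0.4, -0.2, 0.9]
opening: 0.0305
```

Request:
arm_command --targets '[[[0,0,0,0,0,0,0.35],[0,0,0,0,0,0,0],[0,0,0,0,0,0,0],[0,0,0,0,0,0,0],[0,0,0,0,0,0,0],[0,0,0,0,0,0,0]]]'

```text
clock: 48.62
tool_pos: [0.562, -0.0255, 0.0069]
orientation: [-179.9, 0.1, -98.6]
force: [-1.7, 0.0, 5.7]
opening: 0.0101
```

Request:
arm_command --targets '[[[0,0,0,0,-0.3,1,0],[0,0,0,0,-0.3,4.5,0],[0,0,0,0,-0.3,7.5,0],[0,0,0,-0.6,-3.9,7.5,0],[0,0,0,-1.2,-7.7,7.5,0],[0,0,0,-1.8,-11.5,7.5,0],[0,0,0,-2.4,-15.3,7.5,0],[0,0,0,-3,-19.1,7.5,0]]]'

```text
clock: 49.28
tool_pos: [0.531, -0.2183, 0.0821]
orientation: [-179.9, 0.1, -98.6]
force: [-0.1, -0.2, 0.1]
opening: 0.0103
```

Request:
arm_command --targets '[[[0,0,0,-0.55,-3.7,0,0],[0,0,0,-0.55,-3.7,-2,0],[0,0,0,-0.55,-3.7,-5,0],[0,0,0,-0.55,-3.7,-5.9,0],[0,0,0,-0.55,-3.7,-5.9,0.25],[0,0,0,-0.55,-3.7,-5.9,0.25],[0,0,0,-0.55,-3.7,-5.9,0.25],[0,0,0,-0.55,-3.7,-2,0.25]]]'

```text
clock: 49.95
tool_pos: [0.5225, -0.2522, 0.0565]
orientation: [179.5, 0.1, -98.7]
force: [0.8, 0.3, -2.0]
opening: 0.0219
```

Request:
arm_command --targets '[[[0,0,0,0,0,4,0.25],[0,0,0,0,0,8,0.25],[0,0,0,-1,0.5,12,0.25],[0,0,0,-2.5,1.5,16,0.25],[0,0,0,-2.5,1.5,18,0.25],[0,0,0,-2.5,1.5,18,0.25],[0,0,0,-2.5,1.5,18,0.25]]]'

```text
clock: 50.53
tool_pos: [0.502, -0.2382, 0.245]
orientation: [-179.5, 0.1, -98.6]
force: [-0.2, 0.0, -0.4]
opening: 0.0218
```

Run:
```python
from h import *
o=ctrl.get_obs(); print(o['tool_pos'],o['clock'])
w,m=snap('wrist','b1'); s,ms=snap('scene','s2')
a=cv2.resize(w[20:260,160:400],(500,500),interpolation=cv2.INTER_CUBIC)
c=proj(ms,[.58,.1,.08]); x,y=int(c[0])-55,int(c[1])-100
b=cv2.resize(s[y:y+200,x:x+120],(300,500),interpolation=cv2.INTER_CUBIC)
cv2.imwrite('pics/b1v.png',np.hstack([a,b]))
```

```text
[ 0.50201233 -0.23823864  0.24502793] 50.5333
```

View pics/b1v.png

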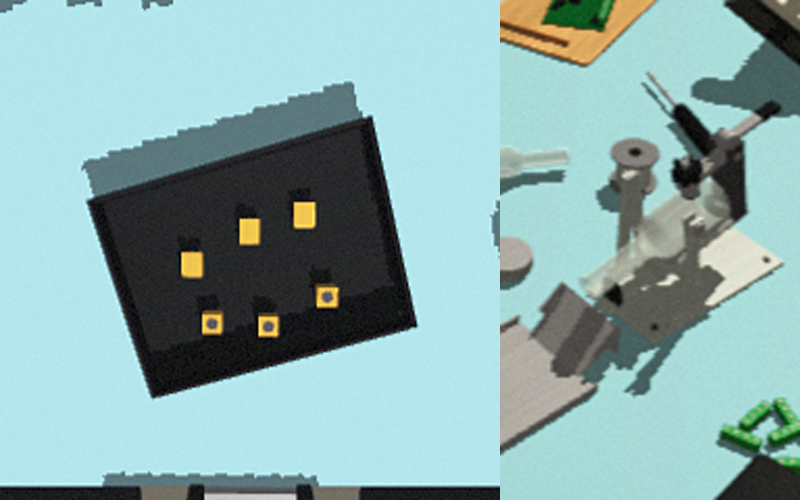

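All six standoffs are in the black box (left), and the neck is empty, the bottle in its vee and the lever down (right). Next I raise the lever.

Run:
```python
from h import *
rel(B(128,0,125),RT(0)); F=frame(); print(F@[0,0,-7.5])
P=lambda a:np.array([66+62*np.cos(np.radians(a)),0,50+62*np.sin(np.radians(a))])
for a in(5,10,15,20,25,30,35,40,45,50,55,60): print(a,(F@(P(a)-P(0))/10).round(2))
```

```text
rot [ 0.206 -0.029  0.002] shift [10.39 49.56  0.41]
[ 0.23048478  1.5422097  -7.33610701]
5 [-0.02 -0.13  0.52]
10 [-0.05 -0.31  1.03]
15 [-0.08 -0.53  1.53]
20 [-0.12 -0.8   2.  ]
25 [-0.16 -1.1   2.44]
30 [-0.22 -1.44  2.86]
35 [-0.27 -1.82  3.25]
40 [-0.33 -2.22  3.6 ]
45 [-0.4  -2.66  3.91]
50 [-0.47 -3.12  4.19]
55 [-0.54 -3.6   4.42]
60 [-0.61 -4.1   4.61]
```

Request:
arm_command --targets '[[[0,0,0,1,4,2,0.5],[0,0,0,2,8,3,0.5],[0,0,0,3,12,3,0.5],[0,0,0,4,16,3,0.5],[0,0,0,5,20,3,0.5],[0,0,0,6,24,3,0.5],[0,0,0,7,28,3,0.5],[0,0,0,8,32,3,0.5]]]'

```text
clock: 51.3
tool_pos: [0.5801, 0.0814, 0.2701]
orientation: [180.0, -0.0, -98.6]
force: [1.8, -0.4, 0.6]
opening: 0.0434
```

Request:
arm_command --targets '[[[0.1,0,0,0.6,4,0,0.5],[0.206,-0.029,0,1.2,8,0,0.5],[0.206,-0.029,0,1.8,12,0,0.5],[0.206,-0.029,0,2.2,16,0,0.5],[0.206,-0.029,0,2.4,17.5,-1,0.5],[0.206,-0.029,0,2.4,17.5,-2.5,0.5],[0.206,-0.029,0,2.4,17.5,-2.5,0.5],[0.206,-0.029,0,2.4,17.5,-2.5,0.5]]]'

```text
clock: 51.97
tool_pos: [0.6036, 0.254, 0.2441]
orientation: [179.8, 11.8, -98.7]
force: [0.2, -0.7, 0.7]
opening: 0.0436
```

```bash
python3 st.py
python3 - <<'E'
from h import *
rel(B(128,0,50),RT(0))
E
```

```text
t 51.97 bottlefr [124.1   0.6 123.9] theta -0.2 mz -0.035 mom [-0.58 -0.01 -0.06] F [ 0.2 -0.7  0.7] open 0.0436 j [ 34.  15.  -2. -10. -65. -40.]
rot [ 0.003 -0.005  0.002] shift [ 0.34  1.89 -7.15]
```

Request:
arm_command --targets '[[[0,0,0,0.2,0.9,-3,0.5],[0,0,0,0.3,1.6,-5.5,0.5],[0,0,0,0.3,1.9,-7.1,0.5],[0,0,0,0.3,1.9,-7.1,0.5],[0,0,0,0.3,1.9,-7.1,0],[0,0,0,0.3,1.9,-7.1,0],[0,0,0,0.3,1.9,-7.1,0],[0,0,0,0.3,1.9,-7.1,0]]]'

```text
clock: 52.63
tool_pos: [0.6082, 0.2733, 0.177]
orientation: [-179.9, 12.1, -98.7]
force: [-0.9, -0.2, -0.0]
opening: 0.0224
```

Request:
arm_command --targets '[[[0,0,0,0,0,0,0],[0,0,0,0,0,0,0]]]'

```text
clock: 52.8
tool_pos: [0.6073, 0.2736, 0.1759]
orientation: [179.9, 12.0, -98.7]
force: [-1.3, 0.1, 1.7]
opening: 0.0137
```

```bash
python3 st.py
```

```text
t 52.8 bottlefr [129.4  -0.2  53.1] theta -0.2 mz -0.057 mom [-0.37  0.61  0.06] F [-1.3  0.1  1.7] open 0.0137 j [ 36.  18.  -6. -10. -57. -39.]
```

Request:
arm_command --targets '[[[0,0,0,-0.02,-0.13,0.52,0],[0,0,0,-0.05,-0.31,1.03,0],[0,0,0,-0.08,-0.53,1.53,0],[0,0,0,-0.12,-0.8,2.0,0]]]'

```text
clock: 53.13
tool_pos: [0.6061, 0.2661, 0.1953]
orientation: [179.9, 12.0, -98.7]
force: [0.4, 6.8, -5.1]
opening: 0.013
```

```bash
python3 st.py
```

```text
t 53.13 bottlefr [ 1.26e+02 -1.00e-01  7.36e+01] theta -0.2 mz -0.026 mom [ 1.57 -0.05  0.01] F [ 0.4  6.8 -5.1] open 0.013 j [ 35.  17.  -5. -10. -60. -39.]
```

Request:
arm_command --targets '[[[0,0,0,-0.05,-0.32,0.44,0],[0,0,0,-0.1,-0.64,0.86,0],[0,0,0,-0.15,-1.02,1.25,0],[0,0,0,-0.21,-1.42,1.6,0],[0,0,0,-0.28,-1.86,1.91,0],[0,0,0,-0.35,-2.32,2.19,0]]]'

```text
clock: 53.63
tool_pos: [0.6028, 0.2445, 0.2183]
orientation: [180.0, 12.2, -98.6]
force: [-2.5, 11.1, 0.8]
opening: 0.0134
```

```bash
python3 st.py
```

```text
t 53.63 bottlefr [109.4  -0.  100.7] theta -0.1 mz -0.036 mom [3.42 0.75 0.23] F [-2.5 11.1  0.8] open 0.0134 j [ 34.  15.  -5. -10. -62. -38.]
```

Request:
arm_command --targets '[[[0,0,0,-0.03,-0.24,0.12,0],[0,0,0,-0.07,-0.48,0.23,0],[0,0,0,-0.07,-0.48,0.23,0]]]'

```text
clock: 53.88
tool_pos: [0.6021, 0.2394, 0.2211]
orientation: [-180.0, 12.2, -98.6]
force: [-3.0, 10.2, -0.1]
opening: 0.0134
```

```bash
python3 st.py
```

```text
t 53.88 bottlefr [104.9  -0.  104.5] theta -0.1 mz 0.013 mom [3.14 1.1  0.34] F [-3.  10.2 -0.1] open 0.0134 j [ 33.  15.  -5. -10. -62. -38.]
```

Request:
arm_command --targets '[[[0,0,0,-0.07,-0.5,0.18,0],[0,0,0,-0.07,-0.5,0.18,0]]]'

```text
clock: 54.05
tool_pos: [0.6012, 0.2342, 0.2229]
orientation: [180.0, 12.2, -98.6]
force: [-4.1, 8.3, 0.8]
opening: 0.0135
```

```bash
python3 st.py
```

```text
t 54.05 bottlefr [100.2   0.  107.4] theta -0.1 mz 0.024 mom [2.96 1.18 0.37] F [-4.1  8.3  0.8] open 0.0135 j [ 33.  15.  -5. -10. -63. -37.]
```

Request:
arm_command --targets '[[[0,0,0,-0.07,-0.52,0.15,0],[0,0,0,-0.07,-0.52,0.15,0]]]'

```text
clock: 54.22
tool_pos: [0.6009, 0.231, 0.2253]
orientation: [-179.9, 12.4, -98.6]
force: [-3.8, 15.5, 3.1]
opening: 0.0131
```

```bash
python3 st.py
```

```text
t 54.22 bottlefr [ 9.760e+01 -1.000e-01  1.104e+02] theta -0.1 mz -0.008 mom [5.71 1.61 0.51] F [-3.8 15.5  3.1] open 0.0131 j [ 32.  15.  -5. -10. -63. -37.]
```

Request:
arm_command --targets '[[[0,0,0,-0.06,-0.4,0.1,0],[0,0,0,-0.06,-0.4,0.1,0]]]'

```text
clock: 54.38
tool_pos: [0.6006, 0.2292, 0.2267]
orientation: [-179.9, 12.6, -98.6]
force: [-3.6, 23.0, 2.3]
opening: 0.0136
```

```bash
python3 st.py
```

```text
t 54.38 bottlefr [ 9.600e+01 -1.000e-01  1.121e+02] theta -0.1 mz 0.023 mom [8.31 1.63 0.63] F [-3.6 23.   2.3] open 0.0136 j [ 32.  14.  -5. -11. -63. -37.]
```

Request:
arm_command --targets '[[[0,0,0,0.02,0.15,0,0.25],[0,0,0,0.02,0.15,0,0.5],[0,0,0,0.02,0.15,0,0.6],[0,0,0,0.02,0.15,0,0.6],[0,0,0,-0.02,0,1.5,0.6],[0,0,0,-0.1,-0.6,4.5,0.6],[0,0,0,-0.2,-1.2,8,0.6],[0,0,0,-0.2,-1.2,10,0.6]]]'

```text
clock: 55.05
tool_pos: [0.599, 0.2094, 0.3276]
orientation: [-179.9, 12.0, -98.7]
force: [1.0, 1.1, 1.1]
opening: 0.052
```

```bash
python3 st.py
python3 - <<'E'
from h import *
w2=load('w2')[1]; Rw=Rot.from_euler('xyz',[-151.365,-.099,-89.556],degrees=True).as_matrix()
rel([.4475,.2284,.255],Rw)
E
```

```text
t 55.05 bottlefr [ 97.6  -1.4 214.9] theta -0.2 mz 0.045 mom [-0.51 -0.16 -0.  ] F [1.  1.1 1.1] open 0.052 j [ 31.  11.   3.  -9. -75. -38.]
rot [-0.242 -0.479  0.104] shift [-15.15   1.9   -7.26]
```

Request:
arm_command --targets '[[[-0.06,-0.12,0.03,-4,0.5,0,0.6],[-0.12,-0.24,0.05,-8,1,0,0.6],[-0.18,-0.36,0.08,-12,1.5,0,0.6],[-0.242,-0.479,0.104,-15.1,1.9,-2,0.6],[-0.242,-0.479,0.104,-15.1,1.9,-5,0.6],[-0.242,-0.479,0.104,-15.1,1.9,-7.3,0.6],[-0.242,-0.479,0.104,-15.1,1.9,-7.3,0.6],[-0.242,-0.479,0.104,-15.1,1.9,-7.3,0.6]]]'

```text
clock: 55.72
tool_pos: [0.445, 0.2265, 0.2468]
orientation: [-151.8, -0.5, -89.5]
force: [0.8, 1.0, 1.9]
opening: 0.0524
```

Request:
arm_command --targets '[[[0,0,0,0,0,0,0.6],[0,0,0,0,0,0,0.6],[0,0,0,0,0,0,0.6]]]'

```text
clock: 55.97
tool_pos: [0.4484, 0.2317, 0.2529]
orientation: [-151.5, 0.1, -89.6]
force: [0.4, 1.0, -0.3]
opening: 0.0524
```

Run:
```python
from h import *
w,m=snap('wrist','f1'); w2,m2=load('w2'); print(m['xyz'],m['rotation'],m2['xyz'],m2['rotation'])
s,ms=snap('scene','s3'); t,mt=snap('top','top3'); s0=load('scene0')[0]; t0=load('top0')[0]
# undisturbed check: diff of top in neighbourhoods
for n,p in dict(spool=(.436,.272,.046),tin=(.428,.055,.018),flux=(.672,-.358,.085),tweez=(.717,-.212,.005),screw=(.404,.42,.01)).items():
    u=proj(mt,p).astype(int); a=t0[u[1]-14:u[1]+14,u[0]-14:u[0]+14].astype(int); b=t[u[1]-14:u[1]+14,u[0]-14:u[0]+14].astype(int)
    print(n,np.abs(a-b).mean().round(1))
sub=lambda i:cv2.resize(i[60:260,100:300],(400,400),interpolation=cv2.INTER_CUBIC)
cv2.imwrite('pics/f1v.png',np.hstack([sub(w2),sub(w)]))
```

```text
[0.37389501 0.15615814 0.39132553] [ -16.13568533   28.56158129 -179.65675117] [0.37268727 0.15318661 0.39336698] [ -15.92930419   28.70648166 -179.47058485]
spool 55.0
tin 20.8
flux 12.5
tweez 12.9
screw 10.5
```

View pics/f1v.png

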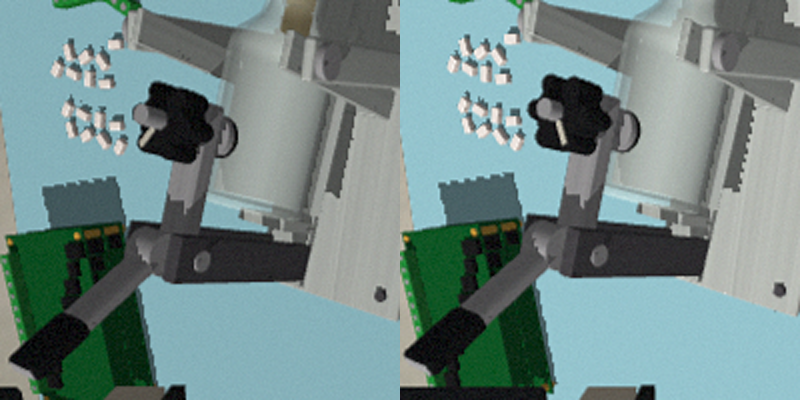

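Lever, bottle and cradle match the starting view (lever from (547,245) to (410,352), same slope). A quick numeric check of the other items, then I hand in.

Run:
```python
from h import *
def tm(a,b,ma,mb,p,h=16):
    u=proj(ma,p).astype(int); v=proj(mb,p).astype(int); T=a[u[1]-h:u[1]+h,u[0]-h:u[0]+h]; S=b[max(v[1]-h-15,0):v[1]+h+15,v[0]-h-15:v[0]+h+15]
    r=cv2.matchTemplate(S,T,cv2.TM_CCOEFF_NORMED); _,q,_,l=cv2.minMaxLoc(r); return l[0]-15,l[1]-min(15,v[1]-h),round(q,2)
t0,m0=load('top0');t,m=load('top3')
for n,p in dict(tin=(.428,.055,.018),flux=(.672,-.358,.085),tweez=(.717,-.212,.005),screw=(.404,.42,.01)).items(): print(n,tm(t0,t,m0,m,p))
a,ma=load('w2');b,mb=load('f1'); print('spool wrist',tm(a,b,ma,mb,(.436,.272,.046)))
a,ma=load('scene0');b,mb=load('s3'); print('spool,tin scene',tm(a,b,ma,mb,(.436,.272,.046),12),tm(a,b,ma,mb,(.428,.055,.018),12))
o=ctrl.get_obs(); print(o['force'],o['clock']); print(ctrl.close_job())
```

```text
tin (-1, -1, 0.67)
flux (0, 0, 1.0)
tweez (0, 0, 0.98)
screw (0, 0, 0.98)
spool wrist (1, 0, 0.98)
spool,tin scene (0, 0, 1.0) (2, -6, 0.82)
[ 0.71276723 -0.092979   -0.17938226] 56.1167
the job is handed in; nothing more can be done
None
```

I finished the job and handed it in at about 56 s. I turned the nut to its zero stop, then about 327° clockwise (about 5.7 rad by its white mark). I pressed the lever down to its stop, knocked the neck until it was empty, and picked all six standoffs one by one into the black kit box. The box had been knocked about 4 cm aside, so I measured its place again first. Then I pulled the lever back up to its stop.

**Last checks:**
- Pictures showed an empty neck and six standoffs in the box.
- The lever and bottle looked the same as at the start, and the gripper was clear with almost no force on it.
- Picture matching showed the flux jar, tweezers, screwdriver and spool unmoved.
- The paste tin is uncertain. Its match was weaker and disagreed between cameras: (-1,-1) px from above and (2,-6) px in the scene view. I think this is the arm's shadow, since the arm never went near it, but I did not confirm that.
- I did not measure the foot's pressing force. I infer it from the nut setting and the lever reaching its end stop.

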